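# Jog the die shoe under the spotting drill and lock the table

### The job

Bring the bore of the die shoe centrally under the point of the spotting drill: reach in under the bench lamp, tilt the jog stick to the side the table has to go, hold it over while the table creeps along, and let it back to centre so that the table stops with the bore within 4 mm of the drill point, jogging again if it is off. Then, with the stick let go, swing the table's lock lever firmly home against its stop. Drive the table only with the stick, never by hand, and leave the lamp, the two posts on the fixture and the loose parts on the bench alone.

Things in the scene. Friction and masses are not known exactly. Their poses are not given: they have to be found in the camera images.
- fixture: Grey cast drilling fixture fixed to the bench, 215 x 300 x 46 mm high, bare metal table on top. Origin on the bench under the middle of the table's travel; x towards its rear rail (away from the robot), y along the table's travel, z up. On its robot side at x = -105 mm, y = 0 a grey boss 44 x 62 mm, 52 mm high, carries the lock lever.
- bore (a point): Centre of the mouth of the bore (26 mm wide, vertical) in the middle of the die shoe, on its upper face, 98 mm above the bench; moves with the table. Axes as fixture.
- drill_tip (a point): Point of the spotting drill: a slim drill in a tapered chuck under a round aluminium spindle, 8 mm above the die shoe, on one of two posts at the back of the fixture. It does not move. In fixture x it is in line with the bore; in y it stands about 50 mm to one side of the fixture's middle, left or right. Axes as fixture.
- jogbox: The jog box, fixed to the bench beside the fixture, 150 x 120 x 62 mm high, with a ball-topped stick in a rubber gaiter. Origin on the bench in the middle of the box; the stick tilts along its y; x points away from the robot's side.
- stick_ball (a point): Centre of the black ball (40 mm) on top of the jog stick; at centre it is at x = -20 mm, y = 0 in the jogbox frame and 161 mm above the bench. The stick is a 12 mm rod pivoting 95 mm below the ball's centre.
- jog (a joint): Tilt of the jog stick in rad, 0 upright, positive towards jogbox +y, stops at +-0.35; sprung to centre, about 10 N at the ball holds it fully over. Beyond about 0.1 the table creeps along fixture y, positive tilt towards +y, faster with more tilt: 3 to 8 mm/s at 0.2, 8 to 16 mm/s fully over, varying. Back at centre it coasts 1 to 4 mm and stays; the free stick rests within 0.04 of 0.
- lamp: Bench lamp, to be left alone: round foot 110 mm wide behind the jog box, bent neck, dome shade 92 mm wide, its flat underside 265 mm above the bench, 105 mm over the stick's ball and 13 mm past its centre towards the robot. Origin on the shade's axis at bench height. A gripper pointing straight down does not fit over the ball; tilted 35 to 45 degrees, its back leaning to the robot, it does.
- lock (a joint): Angle (rad) of the table's lock lever about a vertical axis at x = -105 mm, y = 0 of the fixture. 0: open, lever pointing 140 degrees anticlockwise (from above) of fixture +x, so towards the robot and fixture +y. Grows anticlockwise from above, through pointing straight at the robot (0.7), to its firm stop, home, at 1.4. About 3 N at the ball swings it; it stays where left.
- lock_ball (a point): Centre of the black ball (30 mm wide) at the end of the lock lever, 88 mm from the lever's axis and 88 mm above the bench; nothing stands under it but the bench.
- guide_post_mid (a point): A loose steel guide post standing on the bench beside the jog box, 116 mm high, foot 48 mm wide; leave alone. Point half-way up.
- bush_mid (a point): A loose steel bush standing on the bench on the jog box's other side, 52 mm wide and 55 mm high; leave alone. Point half-way up.
- drill_jig_mid (a point): A loose dark steel plate with six holes, 90 x 130 x 14 mm, lying on the bench in front of the jog box, on the robot's side; leave alone. Point half-way up.
- slide: The fixture's table, 120 x 220 mm, top 74 mm above the bench, slides 75 mm either way along y; it carries the steel die shoe (100 x 150 mm, top at 98 mm) with clamps and, on the robot's side, two guide posts up to 158 mm. Origin 63 mm above the bench; axes as fixture. Not to be touched.
- spindle: The post that carries the spotting drill, on the rear rail, foot 40 x 44 mm, arm reaching 125 mm towards the robot over the table, top 241 mm above the bench. Origin under the foot, 66 mm above the bench. Not to be touched.
- indicator: The other post, same foot, column and arm, carrying a dial indicator with a round 58 mm face, 50 mm to the other side of the fixture's middle. Not wanted for this job and not to be touched. Origin under its foot, 66 mm above the bench.
Not all that is in view belongs to the job. Of the things like the jogbox, leave any that is green; of the rest the smaller one is meant.

How it is judged (in metres and radians):
On the way, in this order (a step that is already met when the one before it is completed fails the run):
1. the jog stick is held over to one side ((value of joint jog above 0.12 rad or value of joint jog below -0.12 rad)), for 0.5 s.
2. the bore is under the drill point within 4 mm and the stick is let go at centre (y of bore in the frame of drill_tip between -0.004 and 0.004 m and value of joint jog between -0.06 and 0.06 rad and contact force between the fingers and jog below 0.2 N and value of joint lock below 0.8 rad), for 0.3 s.
3. the lock lever is swung home (value of joint lock above 1.3 rad), for 0.2 s.
At the end, for the whole second after the job is handed in: The bore is within 4 mm of the drill point along the table's travel, the table is at rest, the jog stick is back at centre (within 0.06 rad) and the lock lever is home (beyond 1.3 rad, its stop being at 1.4) (y of bore in the frame of drill_tip between -0.004 and 0.004 m and value of joint jog between -0.06 and 0.06 rad and value of joint lock above 1.3 rad and linear speed of slide below 0.002 m/s); the robot touches nothing.
It fails at once if the table, or the work on it, is touched (more than 1 N) instead of being driven by the stick (contact force between any of the fingers, the arm and slide above 1 N).
It fails at once if the lamp is knocked (more than 3 N) (contact force between any of the fingers, the arm and lamp above 3 N).
It fails at once if the spindle post or the indicator post is knocked (more than 3 N) (contact force between any of the fingers, the arm and spindle above 3 N or contact force between any of the fingers, the arm and indicator above 3 N).
It fails at once if a loose part on the bench is moved by more than 10 mm (distance of any of guide_post_mid, bush_mid, drill_jig_mid from where it was at the start of the episode above 0.01 m).
It also fails if it takes over 72 s, if anything falls off the work surface, if the arm or the gripper's body presses on something with over 40 N, if the wrist force passes 120 N, or if a joint passes its speed limit or range.

### The arm

A 6-joint arm with a two-finger parallel gripper is mounted at the origin on the work surface. World frame = base frame: x ahead of the robot, y to its left, z up, the work surface at z = 0. Lengths are in m, angles in degrees, forces in N, time in s.
With the tool pointing down it reaches from about 0.3 to 0.775 m from the base axis. Payload 14.6 kg.
Tool frame: the origin (TCP) lies at the very end of the fingers, on their centre line; the grasp point (between the pads) lies 19 mm behind it; z points along the fingers, y is the line along which they close (so a half turn about z gives the same grasp; the last joint's range is limited). The gripper opens to 94 mm and grips with 3 to 60 N. Pads are 16 mm wide; open, the fingers measure 119 mm over their backs; the gripper's body (75 mm by 177 mm) begins 78 mm behind the grasp point.
Start: joints at [-73.201, 17.183, 87.147, -0, 75.671, -3.816], TCP at [0.194, -0.515, 0.183] pointing down, gripper open.
Joint ranges: [-173.82, 173.82], [-45.26, 126.66], [13.44, 144.39], [-59.66, 239.66], [0, 175.72], [-146.38, 146.38]. Speed limits (degrees/s): [127.2, 127.2, 147.25, 180, 180, 180].

### API

Orientations are given as [roll, pitch, yaw] about the fixed x, y, z axes, in that order (R = Rz(yaw) Ry(pitch) Rx(roll)).
In Python, from workcell import observe, camera, sign_off gives the robot as it stands.
- The arm moves only by the tool drive_tool, never from a script. Its argument "rows" is a list of rows, each an object of numbers: "tx", "ty", "tz": the shift along the tool's x, y, z in mm; "twist": the turn about the tool's z in rad; "fingers": the opening in per cent of the stroke, from 0 (shut) to 100 (fully open). In form: [{"tx": .., "ty": .., "tz": .., "twist": .., "fingers": ..}, ...]. A call has 1 to 12 rows; each row shifts and turns the commanded pose from where the row before left it, along the tool's axes as they then stand; what a row does not reach is not made up. A row lasts 1/12 s, in which the tool goes at most 41.7 mm and 7.16 degrees, less where a joint would pass 70% of its speed; a pose out of reach is approached as far as the arm can. A call is refused whole if a number of a shift passes 41.7 or a number of a turn 0.125, either way. A call with a gripper value outside its range is refused whole. The fingers move at their own pace and stop on an object; the grip force is fixed at half the most. Time passes only in rows, so rows that do not move let the fingers close. It gives the time, the measured TCP pose, the force, the opening and the grip force at its end, in the units of the state.
- observe(): the state, without advancing time (a new reading comes with each control period).
- camera(name): name is "side" or "top"; returns a dict with "image" (384x512x3 uint8, red, green, blue), "fov_y" (degrees; the focal length in pixels is half the picture's height over the tangent of half this angle, whatever the lens; pixels are square), "cx", "cy" (the principal point, pixels), "pose" (4x4, takes a point from camera to world coordinates). Camera axes: x right, y down, z forward; pixel columns grow to the right and rows downward; lengths in m; the calibration is good to about 2 mm. A picture is of the moment at which its call begins. There is no depth.
- sign_off(): hands the job in; it is judged then, once.
The state is a dict: "time_s": time; "joint_pos": joint angles; "joint_vel": joint speeds; "joint_efforts": joint torques, N m; "position": TCP position; "tool_rot": TCP orientation; "ft_force": force on the tool from outside, world axes, zero at the start; "moment": the same for the moment, N m; "opening": finger opening in m; "finger_force": force on a finger pad.
Only numpy, scipy, OpenCV 4.12 (cv2) and the standard library are available. Lean on these libraries where they do the work, as an engineer would, in place of code of your own. Each camera call takes 0.05 s, during which the arm holds its last target. There are 200 camera calls.

## Working session

There is one attempt and no reset: what is moved stays moved. The work goes in short steps, Python scripts to look and compute and a tool call to move; the robot and the scene stay as the last step left them, time stands still between calls to the robot, and variables do not carry over. Pictures are saved under pics/ and viewed, at most 10 in all, crops included, and the job is handed in when it is done.

Besides the shell and the picture viewer there is one more tool, called after "Emit:" by a JSON object that holds its "method" and its "body", one argument or row to a line. drive_tool: Moves the arm, as the interface text tells. Its arguments: {"type":"object","properties":{"rows":{"type":"array"}},"required":["rows"]}

```bash
mkdir -p pics; ls; python3 - <<'E'
from workcell import observe,camera
import cv2,numpy as np
for n in("top","side"):
    c=camera(n);np.savez(f"pics/{n}0.npz",**c)
    cv2.imwrite(f"pics/{n}0.png",cv2.resize(c["image"][:,:,::-1],(800,600),interpolation=cv2.INTER_CUBIC))
    print(n,c["fov_y"],c["cx"],c["cy"],np.round(c["pose"],4).tolist())
print(observe())
E
```

```text
pics
top 48.18992363533107 253.98575950083352 188.96605499863108 [[0.0262, -0.9811, 0.1919, 0.2094], [-0.9995, -0.0295, -0.0145, -0.0782], [0.0199, -0.1914, -0.9813, 1.5369], [0.0, 0.0, 0.0, 1.0]]
side 42.21776540021818 253.58508447988703 199.06105168910474 [[0.7634, -0.4596, 0.4539, -0.2173], [-0.6459, -0.5434, 0.5362, -0.9293], [0.0002, -0.7025, -0.7117, 1.1969], [0.0, 0.0, 0.0, 1.0]]
{'time_s': 0.1, 'joint_pos': array([-7.32003592e+01,  1.72124977e+01,  8.71738144e+01, -2.01478954e-04,
        7.56703457e+01, -3.81626899e+00]), 'joint_vel': array([-0.03919556, -0.05655283, -0.00307124, -0.03657079,  0.04009836,
        0.13844295]), 'joint_efforts': array([-1.21598998e-03, -5.32650268e+01, -3.53293276e+01,  7.09125982e-02,
        2.34450441e-02, -4.58412785e-05]), 'position': array([ 0.1935801 , -0.51455391,  0.1820642 ]), 'tool_rot': array([-1.79943455e+02, -3.57625648e-03,  2.06159580e+01]), 'ft_force': array([ 0.30324829, -0.28276332,  0.14820007]), 'moment': array([0.00055456, 0.02990183, 0.0149043 ]), 'finger_force': 0.0, 'opening': 0.09397826787790592}
```

View pics/top0.png

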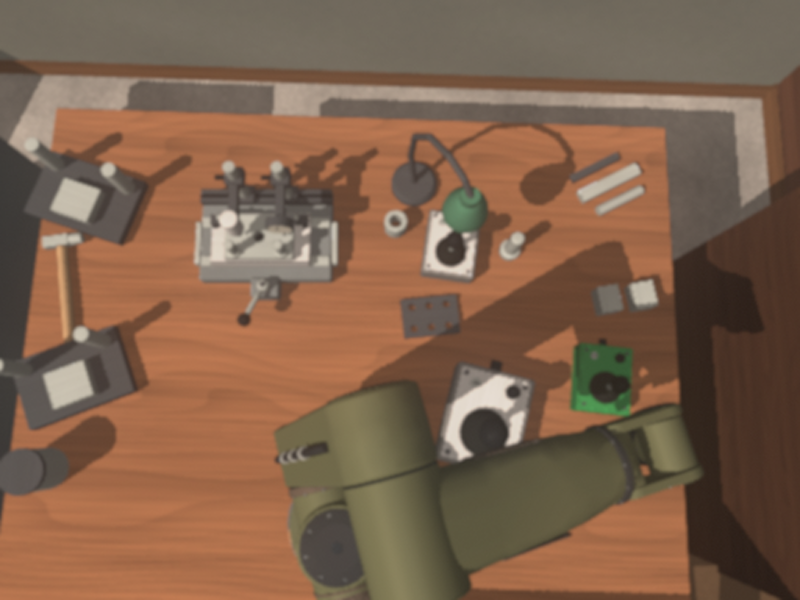

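View pics/side0.png

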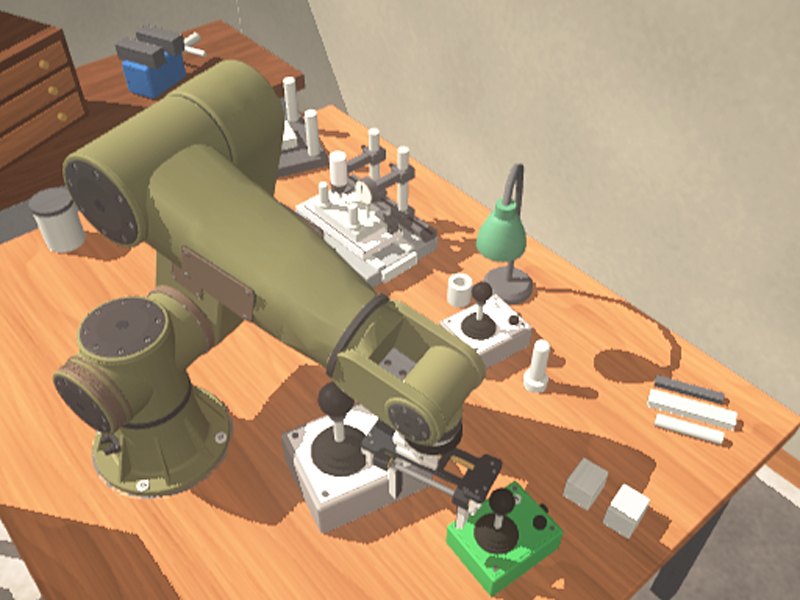

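The jog box is the small white one under the lamp (top 450,250). The spindle is on the left post (229,218) at +y, the lock ball is at (244,320), and the stick ball is at about (455,240). I'll crop closer.

```bash
cat > h.py <<'E'
import numpy as np,cv2
from scipy.spatial.transform import Rotation as R
def load(n): return dict(np.load(n,allow_pickle=True))
def f(c): return 192/np.tan(np.radians(c["fov_y"])/2)
def onz(c,u,v,z):
    d=c["pose"][:3,:3]@np.array([(u-c["cx"])/f(c),(v-c["cy"])/f(c),1]);o=c["pose"][:3,3]
    return o+d*(z-o[2])/d[2]
def proj(c,p):
    q=c["pose"][:3,:3].T@(np.asarray(p)-c["pose"][:3,3]);return np.array([q[0]/q[2]*f(c)+float(c["cx"]),q[1]/q[2]*f(c)+float(c["cy"])])
def crop(c,u,v,w,h,s,name):
    cv2.imwrite(name,cv2.resize(c["image"][v:v+h,u:u+w,::-1],None,fx=s,fy=s,interpolation=cv2.INTER_CUBIC))
E
python3 - <<'E'
from h import *
t=load("pics/top0.npz");s=load("pics/side0.npz")
crop(t,118,85,225,150,3.5,"pics/t1.png")
crop(s,185,75,165,160,3.7,"pics/s1.png")
E
```

```text
(no output)
```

View pics/t1.png

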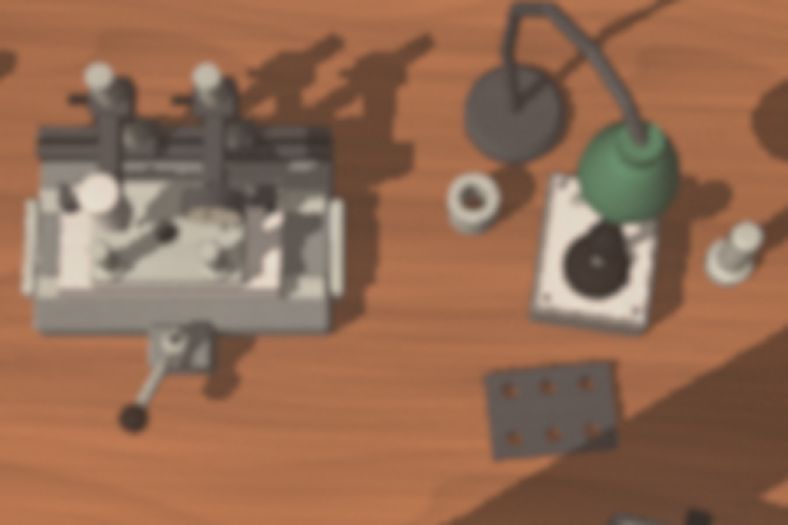

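View pics/s1.png

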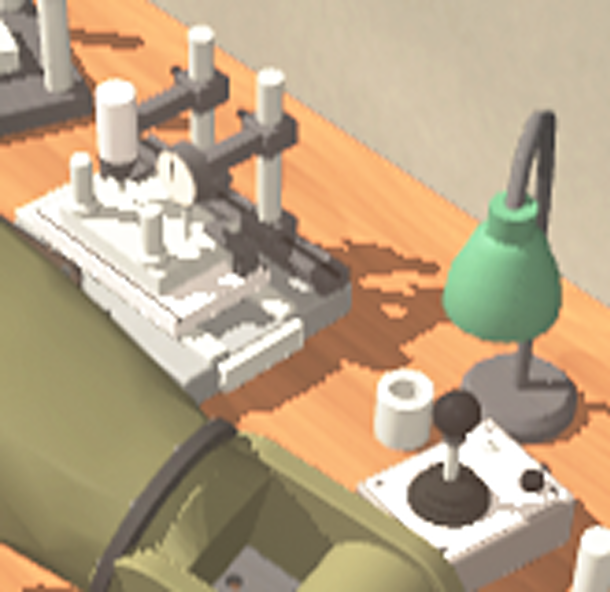

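Top crop: bore (165,232), post tops (98,76) for the spindle and (207,76), lock ball (133,418), and box top corners (553,175), (530,318), (645,330). Side crop: stick ball (458,413), spindle to the left of the dial.

```bash
python3 - <<'E'
from h import *
np.set_printoptions(precision=4,suppress=True)
t=load("pics/top0.npz");s=load("pics/side0.npz")
T=lambda x,y,z:onz(t,118+x/3.5,85+y/3.5,z)
S=lambda x,y,z:onz(s,185+x/3.7,75+y/3.7,z)
for n,a in dict(bore=(165,232,.098),postS=(98,76,.241),postI=(207,76,.241),spind=(100,193,.235),lock=(133,418,.088),
 fl=(33,330,.046),fr=(330,330,.046),jl0=(553,175,.062),jl1=(530,318,.062),jr1=(645,330,.062),gp=(748,236,.116),bush=(474,198,.055),jig=(553,410,.014),gait=(597,262,.07),lampshade=(630,178,.3)).items(): print(n,T(*a))
print("stick",S(458,413,.161),"gp",S(598,540,.116),"bush",S(405,385,.055),"spindle top",S(117,95,.241))
E
```

```text
bore [0.6144 0.2113 0.098 ]
postS [0.7188 0.2527 0.241 ]
postI [0.7222 0.1542 0.241 ]
spind [0.6102 0.2442 0.235 ]
lock [0.4292 0.232  0.088 ]
fl [0.5224 0.3477 0.046 ]
fr [0.5315 0.0485 0.046 ]
jl0 [ 0.6977 -0.1739  0.062 ]
jl1 [ 0.5466 -0.1532  0.062 ]
jr1 [ 0.5377 -0.2693  0.062 ]
gp [ 0.6235 -0.3634  0.116 ]
bush [ 0.6727 -0.0936  0.055 ]
jig [ 0.4614 -0.1812  0.014 ]
gait [ 0.6048 -0.2194  0.07  ]
lampshade [ 0.6184 -0.2249  0.3   ]
stick [ 0.6037 -0.2157  0.161 ] gp [ 0.6218 -0.3594  0.116 ] bush [ 0.6768 -0.0855  0.055 ] spindle top [0.5973 0.2252 0.241 ]
```

The drive tool has no tilt input, so I'll find out whether the tool tilts at the edge of its reach. I'll test over clear bench, high up.

Emit:
{"method": "drive_tool", "body": {
  "rows": [
    {"tz": -35},
    {"tz": -35},
    {"tz": -35},
    {"tz": -35},
    {"tz": -20, "tx": 20},
    {"tz": -10, "tx": 34, "ty": 7},
    {"tx": 35, "ty": 7},
    {"tx": 35, "ty": 7},
    {"tx": 35, "ty": 7},
    {"tx": 35, "ty": 7},
    {"tx": 35, "ty": 7},
    {"tx": 35, "ty": 7}
  ]
}}

```text
$.rows[0]: bad value
```

Emit:
{"method": "drive_tool", "body": {
  "rows": [
    {"tx": 35, "ty": 7},
    {"tx": 35, "ty": 7},
    {"tx": 35, "ty": 7},
    {"tx": 35, "ty": 7},
    {"tx": 35, "ty": 7},
    {"tx": 35, "ty": 7}
  ]
}}

```text
$.rows[0]: bad value
```

Emit:
{"method": "drive_tool", "body": {
  "rows": [
    {"tx": 0, "ty": 0, "tz": -35, "twist": 0, "fingers": 100},
    {"tx": 0, "ty": 0, "tz": -35, "twist": 0, "fingers": 100},
    {"tx": 0, "ty": 0, "tz": -35, "twist": 0, "fingers": 100},
    {"tx": 0, "ty": 0, "tz": -35, "twist": 0, "fingers": 100},
    {"tx": 30, "ty": 5, "tz": -20, "twist": 0, "fingers": 100},
    {"tx": 35, "ty": 7, "tz": 0, "twist": 0, "fingers": 100},
    {"tx": 35, "ty": 7, "tz": 0, "twist": 0, "fingers": 100},
    {"tx": 35, "ty": 7, "tz": 0, "twist": 0, "fingers": 100},
    {"tx": 35, "ty": 7, "tz": 0, "twist": 0, "fingers": 100},
    {"tx": 35, "ty": 7, "tz": 0, "twist": 0, "fingers": 100},
    {"tx": 35, "ty": 7, "tz": 0, "twist": 0, "fingers": 100},
    {"tx": 35, "ty": 7, "tz": 0, "twist": 0, "fingers": 100}
  ]
}}

```text
time_s: 1.1
position: [0.4717, -0.4678, 0.3422]
tool_rot: [-180.0, 0.0, 20.6]
ft_force: [-0.5, 0.3, 0.4]
opening: 0.0937
finger_force: 0.0
```

Emit:
{"method": "drive_tool", "body": {
  "rows": [
    {"tx": 35, "ty": 7, "tz": 0, "twist": 0, "fingers": 100},
    {"tx": 35, "ty": 7, "tz": 0, "twist": 0, "fingers": 100},
    {"tx": 35, "ty": 7, "tz": 0, "twist": 0, "fingers": 100},
    {"tx": 35, "ty": 7, "tz": 0, "twist": 0, "fingers": 100},
    {"tx": 35, "ty": 7, "tz": 0, "twist": 0, "fingers": 100},
    {"tx": 35, "ty": 7, "tz": 0, "twist": 0, "fingers": 100}
  ]
}}

```text
time_s: 1.6
position: [0.646, -0.4193, 0.3186]
tool_rot: [179.8, -0.2, 20.6]
ft_force: [0.8, -0.3, -0.8]
opening: 0.0941
finger_force: 0.0
```

Emit:
{"method": "drive_tool", "body": {
  "rows": [
    {"tx": 35, "ty": 7, "tz": 0, "twist": 0, "fingers": 100},
    {"tx": 35, "ty": 7, "tz": 0, "twist": 0, "fingers": 100},
    {"tx": 35, "ty": 7, "tz": 0, "twist": 0, "fingers": 100}
  ]
}}

```text
time_s: 1.85
position: [0.7033, -0.3742, 0.3001]
tool_rot: [177.2, -2.2, 20.7]
ft_force: [1.1, -0.3, 0.4]
opening: 0.0941
finger_force: 0.0
```

```bash
python3 -c "
from workcell import observe
o=observe();print(o['joint_pos'].round(2),o['tool_rot'],o['position'])"
```

```text
[-3.0640e+01  5.4800e+01  1.3520e+01 -2.0000e-02  1.0812e+02  3.8730e+01] [177.20614136  -2.21225702  20.67965228] [ 0.70330228 -0.37419655  0.30009279]
```

Pushing past the reach limit tilts the tool outward: 3.6° so far, with j3 at its stop. I'll go up, align with the jog box azimuth, then push outward at height to get about 40°.

Emit:
{"method": "drive_tool", "body": {
  "rows": [
    {"tx": -20, "ty": -5, "tz": -35, "twist": 0, "fingers": 100},
    {"tx": -20, "ty": -5, "tz": -35, "twist": 0, "fingers": 100},
    {"tx": -10, "ty": -5, "tz": -35, "twist": 0, "fingers": 100},
    {"tx": -10, "ty": -5, "tz": -35, "twist": 0, "fingers": 100},
    {"tx": -10, "ty": -5, "tz": -35, "twist": 0, "fingers": 100},
    {"tx": 0, "ty": -35, "tz": -25, "twist": 0, "fingers": 100},
    {"tx": 0, "ty": -40, "tz": -25, "twist": 0, "fingers": 100},
    {"tx": 0, "ty": -40, "tz": -20, "twist": 0, "fingers": 100},
    {"tx": 0, "ty": -40, "tz": -20, "twist": 0, "fingers": 100},
    {"tx": 0, "ty": -40, "tz": -10, "twist": 0, "fingers": 100},
    {"tx": 0, "ty": -40, "tz": 0, "twist": 0, "fingers": 100},
    {"tx": 0, "ty": -40, "tz": 0, "twist": 0, "fingers": 100}
  ]
}}

```text
time_s: 2.85
position: [0.5033, -0.1097, 0.5363]
tool_rot: [176.5, -2.8, 20.7]
ft_force: [1.0, 1.1, -0.1]
opening: 0.094
finger_force: 0.0
```

```bash
python3 -c "
from workcell import observe
o=observe();print(o['joint_pos'].round(2),o['tool_rot'],o['position'])"
```

```text
[-15.71  11.73  47.69  -1.29 116.3   53.08] [176.53950372  -2.7544492   20.68631831] [ 0.50329268 -0.10965109  0.53630862]
```

Emit:
{"method": "drive_tool", "body": {
  "rows": [
    {"tx": 8, "ty": -25, "tz": -30, "twist": 0, "fingers": 100},
    {"tx": 8, "ty": -20, "tz": -30, "twist": 0, "fingers": 100},
    {"tx": 35, "ty": 18, "tz": 0, "twist": 0, "fingers": 100},
    {"tx": 35, "ty": 18, "tz": 0, "twist": 0, "fingers": 100},
    {"tx": 35, "ty": 18, "tz": 0, "twist": 0, "fingers": 100},
    {"tx": 35, "ty": 18, "tz": 0, "twist": 0, "fingers": 100},
    {"tx": 35, "ty": 18, "tz": 0, "twist": 0, "fingers": 100},
    {"tx": 35, "ty": 18, "tz": -10, "twist": 0, "fingers": 100},
    {"tx": 35, "ty": 18, "tz": -10, "twist": 0, "fingers": 100},
    {"tx": 35, "ty": 18, "tz": -10, "twist": 0, "fingers": 100}
  ]
}}

```text
time_s: 3.68
position: [0.6686, -0.0806, 0.5263]
tool_rot: [173.9, -7.5, 21.1]
ft_force: [-0.2, 0.4, 0.1]
opening: 0.0938
finger_force: 0.0
```

```bash
cat > o.py <<'E'
from workcell import observe
from scipy.spatial.transform import Rotation as R
import numpy as np
o=observe();M=R.from_euler('xyz',o['tool_rot'],degrees=True).as_matrix()
print(o['joint_pos'].round(1),o['position'].round(4));print("toolx,y,z",M.T.round(3).tolist())
print("tilt",np.degrees(np.arccos(-M[2,2])).round(2),"az",np.degrees(np.arctan2(M[1,2],M[0,2])).round(1))
E
python3 o.py
```

```text
[ -9.4  36.8  13.5  -1.7 120.2  59. ] [ 0.6686 -0.0806  0.5263]
toolx,y,z [[0.925, 0.357, 0.131], [0.345, -0.933, 0.105], [0.16, -0.052, -0.986]]
tilt 9.66 az -18.0
```

Emit:
{"method": "drive_tool", "body": {
  "rows": [
    {"tx": 34, "ty": 14, "tz": -19, "twist": 0, "fingers": 100},
    {"tx": 34, "ty": 14, "tz": -19, "twist": 0, "fingers": 100},
    {"tx": 34, "ty": 14, "tz": -19, "twist": 0, "fingers": 100},
    {"tx": 34, "ty": 14, "tz": -19, "twist": 0, "fingers": 100},
    {"tx": 34, "ty": 14, "tz": -19, "twist": 0, "fingers": 100},
    {"tx": 34, "ty": 14, "tz": -19, "twist": 0, "fingers": 100}
  ]
}}

```text
time_s: 4.18
position: [0.7066, -0.0652, 0.5381]
tool_rot: [170.1, -14.4, 22.1]
ft_force: [-0.3, -1.0, 0.6]
opening: 0.0937
finger_force: 0.0
```

```bash
python3 o.py
```

```text
[ -7.6  36.5  13.5  -1.7 112.7  60.7] [ 0.7066 -0.0652  0.5381]
toolx,y,z [[0.898, 0.364, 0.248], [0.331, -0.929, 0.166], [0.291, -0.066, -0.954]]
tilt 17.38 az -12.9
```

Emit:
{"method": "drive_tool", "body": {
  "rows": [
    {"tx": 38, "ty": 15, "tz": -12, "twist": 0, "fingers": 100},
    {"tx": 38, "ty": 15, "tz": -12, "twist": 0, "fingers": 100},
    {"tx": 38, "ty": 15, "tz": -12, "twist": 0, "fingers": 100},
    {"tx": 38, "ty": 15, "tz": -12, "twist": 0, "fingers": 100},
    {"tx": 38, "ty": 15, "tz": -12, "twist": 0, "fingers": 100},
    {"tx": 38, "ty": 15, "tz": -12, "twist": 0, "fingers": 100},
    {"tx": 38, "ty": 15, "tz": -12, "twist": 0, "fingers": 100},
    {"tx": 38, "ty": 15, "tz": -12, "twist": 0, "fingers": 100},
    {"tx": 38, "ty": 15, "tz": -12, "twist": 0, "fingers": 100},
    {"tx": 38, "ty": 15, "tz": -12, "twist": 0, "fingers": 100}
  ]
}}

```text
time_s: 5.02
position: [0.7767, -0.0426, 0.5601]
tool_rot: [163.2, -26.3, 25.1]
ft_force: [-0.3, -0.8, 0.0]
opening: 0.0937
finger_force: 0.0
```

```bash
python3 o.py
```

```text
[-5.  37.1 13.5 -2.1 98.7 62.9] [ 0.7767 -0.0426  0.5601]
toolx,y,z [[0.812, 0.38, 0.443], [0.29, -0.921, 0.258], [0.506, -0.081, -0.859]]
tilt 30.83 az -9.1
```

Emit:
{"method": "drive_tool", "body": {
  "rows": [
    {"tx": 38, "ty": 16, "tz": -12, "twist": 0, "fingers": 100},
    {"tx": 38, "ty": 16, "tz": -12, "twist": 0, "fingers": 100},
    {"tx": 38, "ty": 16, "tz": -12, "twist": 0, "fingers": 100},
    {"tx": 38, "ty": 16, "tz": -12, "twist": 0, "fingers": 100},
    {"tx": 38, "ty": 16, "tz": -12, "twist": 0, "fingers": 100},
    {"tx": 38, "ty": 16, "tz": -12, "twist": 0, "fingers": 100},
    {"tx": 38, "ty": 16, "tz": -12, "twist": 0, "fingers": 100}
  ]
}}

```text
time_s: 5.6
position: [0.7904, -0.0328, 0.617]
tool_rot: [157.4, -34.7, 28.6]
ft_force: [0.0, 0.5, -0.3]
opening: 0.094
finger_force: 0.0
```

```bash
python3 o.py
```

```text
[-4.2 34.5 13.5 -2.2 91.5 63.5] [ 0.7904 -0.0328  0.617 ]
toolx,y,z [[0.723, 0.393, 0.569], [0.25, -0.915, 0.316], [0.645, -0.086, -0.76]]
tilt 40.58 az -7.6
```

```bash
python3 - <<'E'
from h import *
np.set_printoptions(precision=4,suppress=True)
t=load("pics/top0.npz");s=load("pics/side0.npz")
# shade by colour in both images
for n,c in(("top",t),("side",s)):
    hsv=cv2.cvtColor(c["image"],cv2.COLOR_RGB2HSV);m=cv2.inRange(hsv,(65,60,30),(95,255,255))
    k,l,st,ce=cv2.connectedComponentsWithStats(m)
    for i in range(1,k):
        if st[i,4]>150: print(n,st[i],ce[i])
# best fit of shade axis: project rim circle at z=.265 for guesses
a=np.linspace(0,6.283,60)
for x in(.58,.59,.60,.61):
  P=[(x+.046*np.cos(q),-.218+.046*np.sin(q),.265) for q in a]
  for n,c in(("top",t),("side",s)):
    q=np.array([proj(c,p) for p in P]);print(x,n,q.min(0),q.max(0))
print("ball proj",[ (x,proj(s,(x,-.217,.161)),proj(t,(x,-.217,.161))) for x in(.595,.605)])
m=cv2.inRange(s["image"],(0,0,0),(60,60,60))[170:200,300:320]
ys,xs=np.nonzero(m);print("ball px",xs.mean()+300,ys.mean()+170,len(xs),ys.min()+170,ys.max()+170,xs.min()+300,xs.max()+300)
E
```

```text
side [305 127  25  38 323] [316.0279 144.096 ]
0.58 top [279.3821 136.973 ] [309.2143 165.8027]
0.58 side [290.0113 153.7833] [322.6026 175.3417]
0.59 top [279.4302 133.8858] [309.2192 162.632 ]
0.59 side [292.5793 152.342 ] [325.0799 173.7619]
0.6 top [279.4782 130.8075] [309.224  159.4706]
0.6 side [295.1308 150.9097] [327.5413 172.1925]
0.61 top [279.5261 127.738 ] [309.2288 156.3183]
0.61 side [297.6661 149.4864] [329.9868 170.6333]
ball proj [(0.595, array([307.0064, 188.1541]), array([290.5369, 155.6162])), (0.605, array([309.3881, 186.6557]), array([290.5665, 152.7117]))]<stdin>:18: RuntimeWarning: Mean of empty slice.
  ret = ret.dtype.type(ret / rcount)
Traceback (most recent call last):
ValueError: zero-size array to reduction operation minimum which has no identity
```

The shade axis fits at about (0.633,-0.228), so its rim only overhangs the ball by 13 mm. A 40° tilt clears it. Next: twist so the fingers close along jogbox y, and back off.

Emit:
{"method": "drive_tool", "body": {
  "rows": [
    {"tx": 0, "ty": 0, "tz": 0, "twist": 0.102, "fingers": 70},
    {"tx": 0, "ty": 0, "tz": 0, "twist": 0.102, "fingers": 70},
    {"tx": 0, "ty": 0, "tz": 0, "twist": 0.102, "fingers": 70},
    {"tx": 0, "ty": 0, "tz": 0, "twist": 0.102, "fingers": 70},
    {"tx": 0, "ty": 0, "tz": 0, "twist": 0.1, "fingers": 70}
  ]
}}

```text
time_s: 6.02
position: [0.7902, -0.0329, 0.6168]
tool_rot: [-179.7, -40.5, -8.1]
ft_force: [0.2, 0.3, -0.7]
opening: 0.0665
finger_force: 0.0
```

Emit:
{"method": "drive_tool", "body": {
  "rows": [
    {"tx": -24, "ty": 21.5, "tz": -20.5, "twist": 0, "fingers": 70},
    {"tx": -24, "ty": 21.5, "tz": -20.5, "twist": 0, "fingers": 70},
    {"tx": -24, "ty": 21.5, "tz": -20.5, "twist": 0, "fingers": 70},
    {"tx": -24, "ty": 21.5, "tz": -20.5, "twist": 0, "fingers": 70},
    {"tx": -24, "ty": 21.5, "tz": -20.5, "twist": 0, "fingers": 70},
    {"tx": -24, "ty": 21.5, "tz": -20.5, "twist": 0, "fingers": 70},
    {"tx": -24, "ty": 21.5, "tz": -20.5, "twist": 0, "fingers": 70},
    {"tx": -24, "ty": 21.5, "tz": -20.5, "twist": 0, "fingers": 70},
    {"tx": -24, "ty": 21.5, "tz": -20.5, "twist": 0, "fingers": 70},
    {"tx": -24, "ty": 21.5, "tz": -20.5, "twist": 0, "fingers": 70}
  ]
}}

```text
time_s: 6.85
position: [0.4673, -0.1949, 0.6189]
tool_rot: [179.9, -40.6, -7.6]
ft_force: [-0.3, -1.1, 0.1]
opening: 0.0655
finger_force: 0.0
```

```bash
cat >> o.py <<'E'
import sys
if len(sys.argv)>3: print("shift mm",(M.T@(np.array(sys.argv[1:4],float)-o['position'])*1000).round(1))
E
python3 o.py .512 -.205 .266
```

```text
[-37.8 -10.5  68.3  19.1  85.9  64.7] [ 0.4673 -0.1949  0.6189]
toolx,y,z [[0.753, -0.1, 0.65], [-0.132, -0.991, 0.001], [0.644, -0.087, -0.76]]
tilt 40.57 az -7.7
shift mm [-194.8    3.7  297.8]
```

Emit:
{"method": "drive_tool", "body": {
  "rows": [
    {"tx": -19.5, "ty": 0.4, "tz": 30, "twist": 0, "fingers": 70},
    {"tx": -19.5, "ty": 0.4, "tz": 30, "twist": 0, "fingers": 70},
    {"tx": -19.5, "ty": 0.4, "tz": 30, "twist": 0, "fingers": 70},
    {"tx": -19.5, "ty": 0.4, "tz": 30, "twist": 0, "fingers": 70},
    {"tx": -19.5, "ty": 0.4, "tz": 30, "twist": 0, "fingers": 70},
    {"tx": -19.5, "ty": 0.4, "tz": 30, "twist": 0, "fingers": 70},
    {"tx": -19.5, "ty": 0.4, "tz": 30, "twist": 0, "fingers": 70},
    {"tx": -19.5, "ty": 0.4, "tz": 30, "twist": 0, "fingers": 70},
    {"tx": -19.5, "ty": 0.4, "tz": 30, "twist": 0, "fingers": 70},
    {"tx": -19.5, "ty": 0.4, "tz": 28, "twist": 0, "fingers": 70}
  ]
}}

```text
time_s: 7.68
position: [0.5129, -0.205, 0.2638]
tool_rot: [179.9, -40.5, -7.6]
ft_force: [-0.0, -0.8, 0.0]
opening: 0.0657
finger_force: 0.0
```

```bash
python3 o.py .608 -.218 .153; python3 - <<'E'
from h import *
from workcell import camera
s=camera("side");t=camera("top");np.savez("pics/t2.npz",**t)
a=cv2.resize(s["image"][110:250,230:360,::-1],(390,420),interpolation=cv2.INTER_CUBIC)
b=cv2.resize(t["image"][90:230,215:345,::-1],(390,420),interpolation=cv2.INTER_CUBIC)
cv2.imwrite("pics/p2.png",np.hstack([a,b]))
E
```

```text
[-34.6  -7.2 112.2  26.7  40.9  48. ] [ 0.5129 -0.205   0.2638]
toolx,y,z [[0.754, -0.101, 0.65], [-0.134, -0.991, 0.001], [0.644, -0.088, -0.76]]
tilt 40.5 az -7.8
shift mm [  1.    0.  146.5]
```

View pics/p2.png

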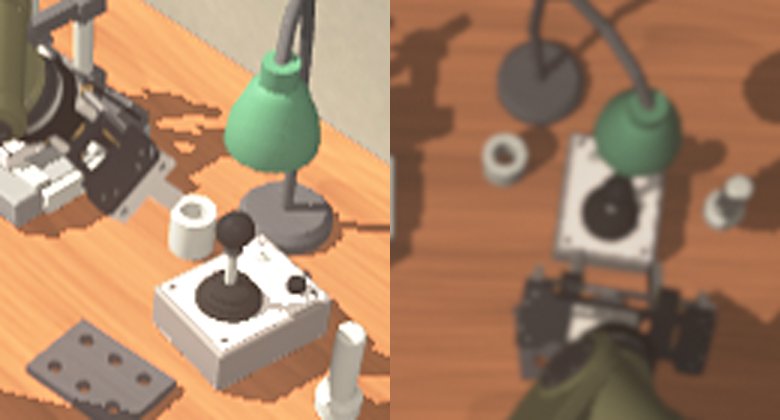

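The ball is centred between the fingers (side crop 236,230; in the top crop, finger mid x 618 against the stick at 617). Advancing.

Emit:
{"method": "drive_tool", "body": {
  "rows": [
    {"tx": 0, "ty": 0, "tz": 25, "twist": 0, "fingers": 70},
    {"tx": 0, "ty": 0, "tz": 25, "twist": 0, "fingers": 70},
    {"tx": 0, "ty": 0, "tz": 25, "twist": 0, "fingers": 70},
    {"tx": 0, "ty": 0, "tz": 25, "twist": 0, "fingers": 70},
    {"tx": 0, "ty": 0, "tz": 20, "twist": 0, "fingers": 70},
    {"tx": 0, "ty": 0, "tz": 15, "twist": 0, "fingers": 70},
    {"tx": 0, "ty": 0, "tz": 11, "twist": 0, "fingers": 70},
    {"tx": 0, "ty": 0, "tz": 0, "twist": 0, "fingers": 70}
  ]
}}

```text
time_s: 8.45
position: [0.6083, -0.2178, 0.1546]
tool_rot: [-180.0, -40.5, -7.6]
ft_force: [-0.2, 0.5, -0.7]
opening: 0.0657
finger_force: 0.0
```

```bash
python3 o.py; python3 - <<'E'
from h import *
from workcell import camera
s=camera("side");t=camera("top");np.savez("pics/t3.npz",**t)
a=cv2.resize(s["image"][75:225,220:350,::-1],(390,450),interpolation=cv2.INTER_CUBIC)
b=cv2.resize(t["image"][105:195,110:220,::-1],(550,450),interpolation=cv2.INTER_CUBIC)
cv2.imwrite("pics/p3.png",cv2.resize(np.hstack([a,b]),(799,382)))
E
```

```text
[-29.2  12.5 107.3  33.6  25.7  42.4] [ 0.6083 -0.2178  0.1546]
toolx,y,z [[0.754, -0.101, 0.649], [-0.132, -0.991, -0.0], [0.644, -0.086, -0.761]]
tilt 40.49 az -7.6
```

View pics/p3.png

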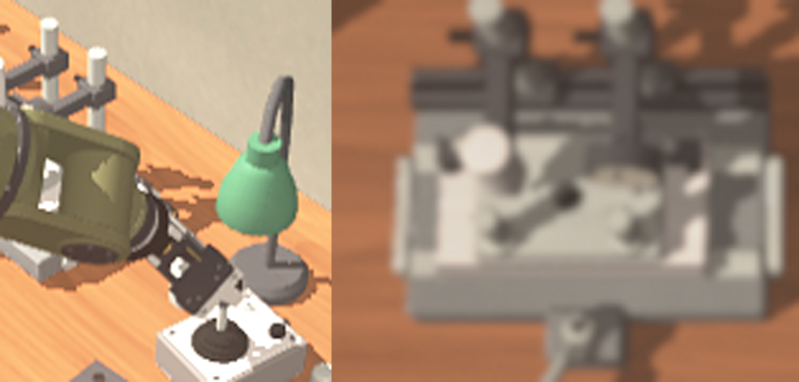

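Everything is in place. The bore is at (568,196) in the top crop; the drill lies about 39 mm towards +y. I'll push the ball towards +y (tool -y) to a tilt of roughly 0.25.

Emit:
{"method": "drive_tool", "body": {
  "rows": [
    {"tx": 0, "ty": -10, "tz": 0, "twist": 0, "fingers": 70},
    {"tx": 0, "ty": -10, "tz": 0, "twist": 0, "fingers": 70},
    {"tx": 0, "ty": -9, "tz": 0, "twist": 0, "fingers": 70},
    {"tx": 0, "ty": -8, "tz": 0, "twist": 0, "fingers": 70},
    {"tx": 0, "ty": 0, "tz": 0, "twist": 0, "fingers": 70},
    {"tx": 0, "ty": 0, "tz": 0, "twist": 0, "fingers": 70},
    {"tx": 0, "ty": 0, "tz": 0, "twist": 0, "fingers": 70},
    {"tx": 0, "ty": 0, "tz": 0, "twist": 0, "fingers": 70},
    {"tx": 0, "ty": 0, "tz": 0, "twist": 0, "fingers": 70},
    {"tx": 0, "ty": 0, "tz": 0, "twist": 0, "fingers": 70},
    {"tx": 0, "ty": 0, "tz": 0, "twist": 0, "fingers": 70},
    {"tx": 0, "ty": 0, "tz": 0, "twist": 0, "fingers": 70}
  ]
}}

```text
time_s: 9.55
position: [0.6123, -0.1823, 0.156]
tool_rot: [179.9, -40.6, -7.6]
ft_force: [-6.7, -3.1, 8.7]
opening: 0.0653
finger_force: 5.0
```

```bash
cat > tr.py <<'E'
from h import *
from workcell import camera,observe
r=load("pics/t3.npz");t=camera("top");np.savez("pics/tl.npz",**t)
g=lambda c:cv2.cvtColor(c["image"],cv2.COLOR_RGB2GRAY)
for b in((143,146,176,166),(143,150,172,164),(158,144,173,158)):
    u,v,u2,v2=b;T=cv2.resize(g(r)[v:v2,u:u2],None,fx=8,fy=8,interpolation=cv2.INTER_CUBIC)
    S=cv2.resize(g(t)[v-3:v2+3,u-24:u2+10],None,fx=8,fy=8,interpolation=cv2.INTER_CUBIC)
    m=cv2.matchTemplate(S,T,cv2.TM_CCOEFF_NORMED);_,q,_,p=cv2.minMaxLoc(m)
    du,dv=p[0]/8-24,p[1]/8-3
    d=onz(t,165.6+du,151.1+dv,.098)-onz(t,165.6,151.1,.098);print("moved mm",(d*1000).round(1)[:2],round(q,3))
print(observe()["time_s"])
E
python3 tr.py
```

```text
moved mm [-0.   0.4] 0.998
moved mm [-0.   0.4] 0.998
moved mm [-0.   0.4] 0.999
9.6
```

The table hardly moved, and the force is mostly along the tool axis. I'll look.

```bash
python3 - <<'E'
from h import *
from workcell import camera
s=camera("side");np.savez("pics/s4.npz",**s);t=load("pics/tl.npz")
a=cv2.resize(s["image"][140:225,265:345,::-1],(480,510),interpolation=cv2.INTER_CUBIC)
b=cv2.resize(t["image"][110:195,260:312,::-1],(312,510),interpolation=cv2.INTER_CUBIC)
cv2.imwrite("pics/p4.png",np.hstack([a,b]))
E
```

```text
(no output)
```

View pics/p4.png

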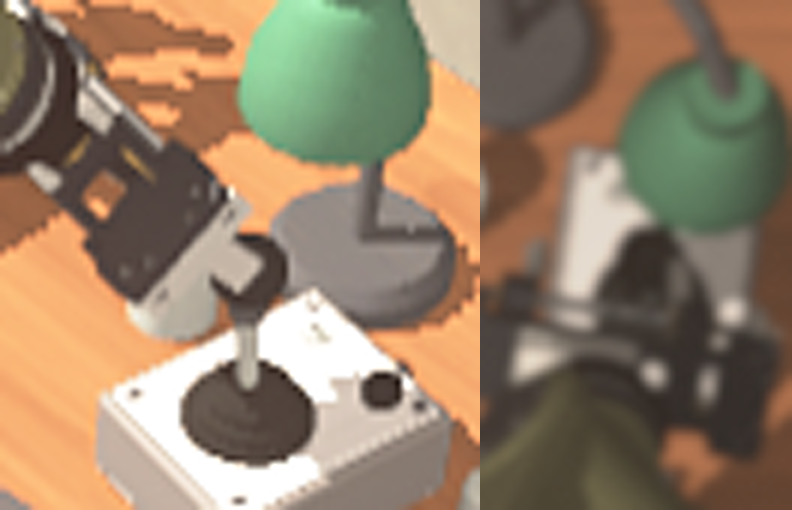

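```bash
python3 - <<'E'
from h import *
from workcell import observe
s=load("pics/s4.npz");o=observe();M=R.from_euler('xyz',o['tool_rot'],degrees=True).as_matrix();p=o['position'];print(p)
for l in(.033,.045):
  for w in(-.008,.008):
    q=p+M@[w,l,0];print(l,w,(proj(s,q)-[265,140])*6)
for x,y in((.601,-.217),(.61,-.217),(.601,-.207),(.62,-.207)):
    print(x,y,(proj(s,(x,y,.161))-[265,140])*6, (proj(s,(x,y,.07))-[265,140])*6)
E
```

```text
[ 0.61230647 -0.1822844   0.15604176]
0.033 -0.008 [256.30897841 294.27061704]
0.033 0.008 [277.31987597 270.28856986]
0.045 -0.008 [270.75964154 308.36090415]
0.045 0.008 [291.89825837 284.29095517]
0.601 -0.217 [260.62307518 283.52368403] [246.88817562 409.12897285]
0.61 -0.217 [273.441075   275.45905281] [259.20982052 401.07025262]
0.601 -0.207 [246.55840925 272.93823508] [233.45432844 398.55122509]
0.62 -0.207 [273.52117106 256.08561017] [259.37639647 381.70383058]
```

The ball seems tilted only about 0.1, with the fingertip riding on it. I'll back off, go 12 mm deeper, and push again.

Emit:
{"method": "drive_tool", "body": {
  "rows": [
    {"tx": 0, "ty": 18, "tz": 0, "twist": 0, "fingers": 70},
    {"tx": 0, "ty": 18, "tz": 0, "twist": 0, "fingers": 70},
    {"tx": 0, "ty": 0, "tz": 6, "twist": 0, "fingers": 70},
    {"tx": 0, "ty": 0, "tz": 6, "twist": 0, "fingers": 70},
    {"tx": 0, "ty": 0, "tz": 0, "twist": 0, "fingers": 70}
  ]
}}

```text
time_s: 10.07
position: [0.6149, -0.2174, 0.1436]
tool_rot: [-179.9, -40.4, -7.7]
ft_force: [0.5, 0.3, -0.2]
opening: 0.0657
finger_force: 0.0
```

Emit:
{"method": "drive_tool", "body": {
  "rows": [
    {"tx": 0, "ty": -10, "tz": 0, "twist": 0, "fingers": 70},
    {"tx": 0, "ty": -10, "tz": 0, "twist": 0, "fingers": 70},
    {"tx": 0, "ty": -9, "tz": 0, "twist": 0, "fingers": 70},
    {"tx": 0, "ty": 0, "tz": 0, "twist": 0, "fingers": 70}
  ]
}}

```text
time_s: 10.4
position: [0.619, -0.1876, 0.145]
tool_rot: [180.0, -40.5, -7.5]
ft_force: [-2.9, -4.4, 2.7]
opening: 0.066
finger_force: 2.5
```

Emit:
{"method": "drive_tool", "body": {
  "rows": [
    {"tx": 0, "ty": -8, "tz": 0, "twist": 0, "fingers": 70},
    {"tx": 0, "ty": 0, "tz": 0, "twist": 0, "fingers": 70},
    {"tx": 0, "ty": 0, "tz": 0, "twist": 0, "fingers": 70},
    {"tx": 0, "ty": 0, "tz": 0, "twist": 0, "fingers": 70}
  ]
}}

```text
time_s: 10.73
position: [0.6198, -0.1813, 0.145]
tool_rot: [179.9, -40.5, -7.6]
ft_force: [-4.0, -6.3, 3.4]
opening: 0.0662
finger_force: 3.6
```

```bash
python3 tr.py; python3 o.py
```

```text
moved mm [-0.1  1.7] 0.992
moved mm [-0.1  2.2] 0.996
moved mm [-0.5  1.7] 0.993
10.7833
[-24.5  12.9 108.2  29.6  22.3  49.3] [ 0.6198 -0.1814  0.145 ]
toolx,y,z [[0.754, -0.101, 0.649], [-0.133, -0.991, 0.001], [0.643, -0.087, -0.761]]
tilt 40.49 az -7.7
```

Good contact now, and the table is creeping. Hold.

Emit:
{"method": "drive_tool", "body": {
  "rows": [
    {"tx": 0, "ty": 0, "tz": 0, "twist": 0, "fingers": 70},
    {"tx": 0, "ty": 0, "tz": 0, "twist": 0, "fingers": 70},
    {"tx": 0, "ty": 0, "tz": 0, "twist": 0, "fingers": 70},
    {"tx": 0, "ty": 0, "tz": 0, "twist": 0, "fingers": 70},
    {"tx": 0, "ty": 0, "tz": 0, "twist": 0, "fingers": 70},
    {"tx": 0, "ty": 0, "tz": 0, "twist": 0, "fingers": 70},
    {"tx": 0, "ty": 0, "tz": 0, "twist": 0, "fingers": 70},
    {"tx": 0, "ty": 0, "tz": 0, "twist": 0, "fingers": 70},
    {"tx": 0, "ty": 0, "tz": 0, "twist": 0, "fingers": 70},
    {"tx": 0, "ty": 0, "tz": 0, "twist": 0, "fingers": 70},
    {"tx": 0, "ty": 0, "tz": 0, "twist": 0, "fingers": 70},
    {"tx": 0, "ty": 0, "tz": 0, "twist": 0, "fingers": 70}
  ]
}}

```text
time_s: 11.78
position: [0.6198, -0.1815, 0.145]
tool_rot: [179.9, -40.5, -7.6]
ft_force: [-3.7, -5.1, 3.3]
opening: 0.0659
finger_force: 3.5
```

```bash
python3 tr.py
```

```text
moved mm [-0.2  7.3] 0.948
moved mm [-0.3  8.6] 0.985
moved mm [-0.2  7.3] 0.944
11.8333
```

Emit:
{"method": "drive_tool", "body": {
  "rows": [
    {"tx": 0, "ty": 0, "tz": 0, "twist": 0, "fingers": 70},
    {"tx": 0, "ty": 0, "tz": 0, "twist": 0, "fingers": 70},
    {"tx": 0, "ty": 0, "tz": 0, "twist": 0, "fingers": 70},
    {"tx": 0, "ty": 0, "tz": 0, "twist": 0, "fingers": 70},
    {"tx": 0, "ty": 0, "tz": 0, "twist": 0, "fingers": 70},
    {"tx": 0, "ty": 0, "tz": 0, "twist": 0, "fingers": 70},
    {"tx": 0, "ty": 0, "tz": 0, "twist": 0, "fingers": 70},
    {"tx": 0, "ty": 0, "tz": 0, "twist": 0, "fingers": 70},
    {"tx": 0, "ty": 0, "tz": 0, "twist": 0, "fingers": 70},
    {"tx": 0, "ty": 0, "tz": 0, "twist": 0, "fingers": 70},
    {"tx": 0, "ty": 0, "tz": 0, "twist": 0, "fingers": 70},
    {"tx": 0, "ty": 0, "tz": 0, "twist": 0, "fingers": 70}
  ]
}}

```text
time_s: 12.83
position: [0.6198, -0.1815, 0.145]
tool_rot: [179.9, -40.5, -7.6]
ft_force: [-4.9, -5.3, 3.3]
opening: 0.0661
finger_force: 3.5
```

Emit:
{"method": "drive_tool", "body": {
  "rows": [
    {"tx": 0, "ty": 0, "tz": 0, "twist": 0, "fingers": 70},
    {"tx": 0, "ty": 0, "tz": 0, "twist": 0, "fingers": 70},
    {"tx": 0, "ty": 0, "tz": 0, "twist": 0, "fingers": 70},
    {"tx": 0, "ty": 0, "tz": 0, "twist": 0, "fingers": 70},
    {"tx": 0, "ty": 0, "tz": 0, "twist": 0, "fingers": 70},
    {"tx": 0, "ty": 0, "tz": 0, "twist": 0, "fingers": 70},
    {"tx": 0, "ty": 0, "tz": 0, "twist": 0, "fingers": 70},
    {"tx": 0, "ty": 0, "tz": 0, "twist": 0, "fingers": 70},
    {"tx": 0, "ty": 0, "tz": 0, "twist": 0, "fingers": 70},
    {"tx": 0, "ty": 0, "tz": 0, "twist": 0, "fingers": 70},
    {"tx": 0, "ty": 0, "tz": 0, "twist": 0, "fingers": 70},
    {"tx": 0, "ty": 0, "tz": 0, "twist": 0, "fingers": 70}
  ]
}}

```text
time_s: 13.83
position: [0.6198, -0.1815, 0.145]
tool_rot: [179.9, -40.5, -7.6]
ft_force: [-3.8, -4.9, 2.9]
opening: 0.0661
finger_force: 3.4
```

```bash
python3 tr.py
```

```text
moved mm [-1.6 21.5] 0.848
moved mm [-1.1 21.9] 0.962
moved mm [-2.5 21.8] 0.788
13.8833
```

Emit:
{"method": "drive_tool", "body": {
  "rows": [
    {"tx": 0, "ty": 0, "tz": 0, "twist": 0, "fingers": 70},
    {"tx": 0, "ty": 0, "tz": 0, "twist": 0, "fingers": 70},
    {"tx": 0, "ty": 0, "tz": 0, "twist": 0, "fingers": 70},
    {"tx": 0, "ty": 0, "tz": 0, "twist": 0, "fingers": 70},
    {"tx": 0, "ty": 0, "tz": 0, "twist": 0, "fingers": 70},
    {"tx": 0, "ty": 0, "tz": 0, "twist": 0, "fingers": 70},
    {"tx": 0, "ty": 0, "tz": 0, "twist": 0, "fingers": 70},
    {"tx": 0, "ty": 0, "tz": 0, "twist": 0, "fingers": 70},
    {"tx": 0, "ty": 0, "tz": 0, "twist": 0, "fingers": 70},
    {"tx": 0, "ty": 0, "tz": 0, "twist": 0, "fingers": 70},
    {"tx": 0, "ty": 0, "tz": 0, "twist": 0, "fingers": 70},
    {"tx": 0, "ty": 0, "tz": 0, "twist": 0, "fingers": 70}
  ]
}}

```text
time_s: 14.88
position: [0.6198, -0.1815, 0.145]
tool_rot: [179.9, -40.5, -7.6]
ft_force: [-4.8, -5.3, 3.1]
opening: 0.066
finger_force: 3.4
```

```bash
python3 tr.py
```

```text
moved mm [-1.8 29.6] 0.835
moved mm [-1.4 29.7] 0.966
moved mm [-2.8 30.4] 0.831
14.9333
```

Emit:
{"method": "drive_tool", "body": {
  "rows": [
    {"tx": 0, "ty": 0, "tz": 0, "twist": 0, "fingers": 70},
    {"tx": 0, "ty": 0, "tz": 0, "twist": 0, "fingers": 70},
    {"tx": 0, "ty": 0, "tz": 0, "twist": 0, "fingers": 70},
    {"tx": 0, "ty": 0, "tz": 0, "twist": 0, "fingers": 70},
    {"tx": 0, "ty": 0, "tz": 0, "twist": 0, "fingers": 70},
    {"tx": 0, "ty": 20, "tz": 0, "twist": 0, "fingers": 70},
    {"tx": 0, "ty": 17, "tz": 0, "twist": 0, "fingers": 70},
    {"tx": 0, "ty": 0, "tz": 0, "twist": 0, "fingers": 70},
    {"tx": 0, "ty": 0, "tz": 0, "twist": 0, "fingers": 70},
    {"tx": 0, "ty": 0, "tz": 0, "twist": 0, "fingers": 70},
    {"tx": 0, "ty": 0, "tz": 0, "twist": 0, "fingers": 70},
    {"tx": 0, "ty": 0, "tz": 0, "twist": 0, "fingers": 70}
  ]
}}

```text
time_s: 15.93
position: [0.6149, -0.2168, 0.1445]
tool_rot: [-180.0, -40.4, -7.6]
ft_force: [0.4, -0.3, -0.3]
opening: 0.0658
finger_force: 0.0
```

```bash
python3 tr.py; python3 - <<'E'
from h import *
from workcell import camera
s=camera("side");np.savez("pics/sl.npz",**s);t=load("pics/tl.npz")
a=cv2.resize(s["image"][85:150,185:250,::-1],(400,400),interpolation=cv2.INTER_CUBIC)
b=cv2.resize(t["image"][120:170,125:175,::-1],(400,400),interpolation=cv2.INTER_CUBIC)
cv2.imwrite("pics/p5.png",np.hstack([a,b]))
E
```

```text
moved mm [-1.5 33.5] 0.841
moved mm [-1.1 33.1] 0.971
moved mm [-2.4 33.5] 0.874
15.9833
```

View pics/p5.png

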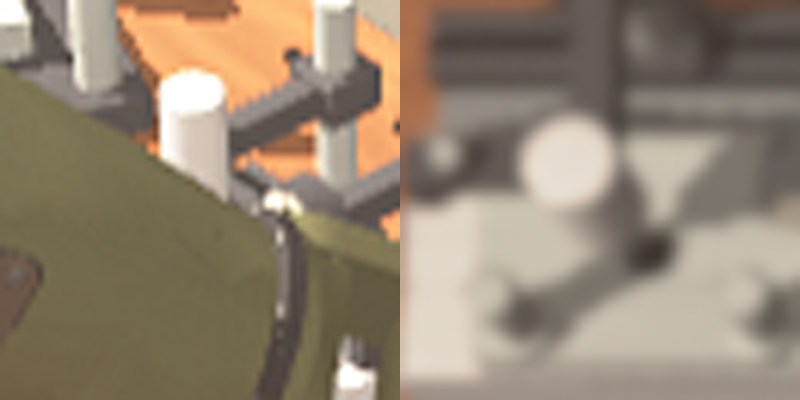

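Right panel: spindle top (568,160), bore (652,247), just right of the chuck. Left panel: spindle top (192,90). Next I'll triangulate the spindle axis.

```bash
python3 - <<'E'
from h import *
np.set_printoptions(precision=4,suppress=True)
t=load("pics/tl.npz");s=load("pics/sl.npz")
def P(c):
    E=np.linalg.inv(c["pose"])[:3];K=np.array([[f(c),0,float(c["cx"])],[0,f(c),float(c["cy"])],[0,0,1]]);return K@E
def tri(a,b):
    X=cv2.triangulatePoints(P(t),P(s),np.array(a,float).reshape(2,1),np.array(b,float).reshape(2,1));X=(X[:3]/X[3])[:,0]
    print(X,"res",proj(t,X)-a,proj(s,X)-b);return X
# white disc centroid top
g=cv2.cvtColor(t["image"],cv2.COLOR_RGB2GRAY)[130:150,137:155]
m=(g>205).astype(np.uint8);k,l,st,ce=cv2.connectedComponentsWithStats(m);print([(st[i].tolist(),(ce[i]+[137,130]).round(2)) for i in range(1,k) if st[i,4]>20])
tri((146,140),(216.2,99.6))
print("posts")
tri((118+98/3.5,85+76/3.5),(185+202/3.7,75+34/3.7)); tri((118+207/3.5,85+76/3.5),(185+270/3.7,75+76/3.7))
for y in(.244,.247,.250,.253):print(y,[ (z,proj(t,(.614,y,z)).round(1).tolist()) for z in(.098,.106,.22)])
print(onz(t,156.5,150.9,.098))
E
```

```text
[([4, 6, 10, 10, 74], array([145.34, 140.18]))]
[0.6127 0.2484 0.2267] res [-0.0907  0.1515] [ 0.1186 -0.0282]
posts
[0.7186 0.2524 0.242 ] res [ 0.0298 -0.0478] [-0.0369  0.0097]
[0.7197 0.1538 0.2451] res [-0.153   0.2412] [ 0.1921 -0.0542]
0.244 [(0.098, [155.7, 151.1]), (0.106, [155.2, 150.5]), (0.22, [147.8, 140.4])]
0.247 [(0.098, [154.8, 151.1]), (0.106, [154.3, 150.4]), (0.22, [146.9, 140.4])]
0.25 [(0.098, [153.9, 151.0]), (0.106, [153.4, 150.4]), (0.22, [145.9, 140.4])]
0.253 [(0.098, [153.1, 151.0]), (0.106, [152.6, 150.4]), (0.22, [145.0, 140.3])]
[0.6148 0.2412 0.098 ]
```

About 6.5 mm still to go: a short jog.

Emit:
{"method": "drive_tool", "body": {
  "rows": [
    {"tx": 0, "ty": -20, "tz": 0, "twist": 0, "fingers": 70},
    {"tx": 0, "ty": -17, "tz": 0, "twist": 0, "fingers": 70},
    {"tx": 0, "ty": 0, "tz": 0, "twist": 0, "fingers": 70},
    {"tx": 0, "ty": 0, "tz": 0, "twist": 0, "fingers": 70},
    {"tx": 0, "ty": 0, "tz": 0, "twist": 0, "fingers": 70},
    {"tx": 0, "ty": 0, "tz": 0, "twist": 0, "fingers": 70},
    {"tx": 0, "ty": 0, "tz": 0, "twist": 0, "fingers": 70},
    {"tx": 0, "ty": 20, "tz": 0, "twist": 0, "fingers": 70},
    {"tx": 0, "ty": 17, "tz": 0, "twist": 0, "fingers": 70},
    {"tx": 0, "ty": 0, "tz": 0, "twist": 0, "fingers": 70},
    {"tx": 0, "ty": 0, "tz": 0, "twist": 0, "fingers": 70},
    {"tx": 0, "ty": 0, "tz": 0, "twist": 0, "fingers": 70}
  ]
}}

```text
time_s: 17.03
position: [0.6147, -0.2172, 0.1443]
tool_rot: [-180.0, -40.4, -7.7]
ft_force: [0.3, 0.8, -0.9]
opening: 0.0657
finger_force: 0.0
```

```bash
python3 tr.py; python3 - <<'E'
from h import *
t=load("pics/tl.npz")
b=cv2.resize(t["image"][120:170,125:190,::-1],(780,600),interpolation=cv2.INTER_CUBIC)
cv2.imwrite("pics/p6.png",b)
E
```

```text
moved mm [-1.6 36.6] 0.842
moved mm [-1.2 36.2] 0.972
moved mm [-2.5 36.1] 0.888
17.0833
```

View pics/p6.png

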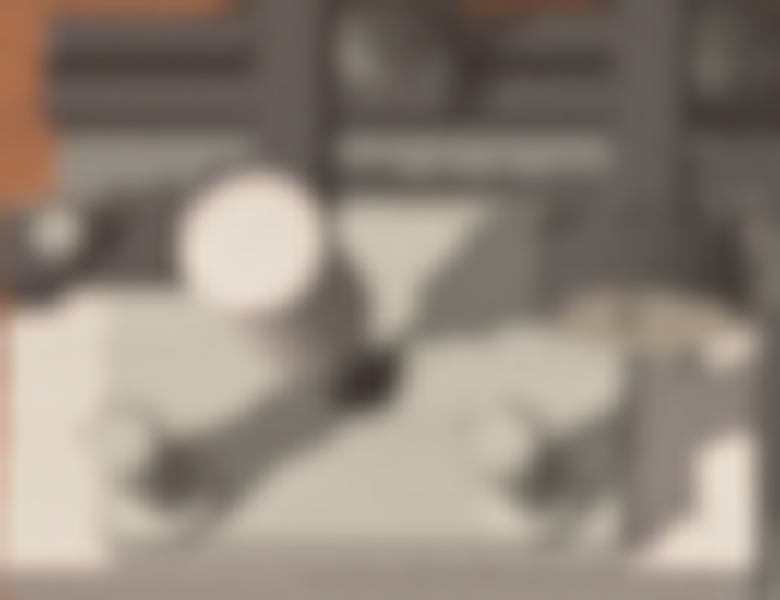

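Bore now at (365,375) in the crop, with its left edge tucked just behind the chuck. Check the remainder numerically using the guide posts (122,432) and (500,432), the bore's right edge at 405, and the spindle disc.

```bash
python3 - <<'E'
from h import *
np.set_printoptions(precision=4,suppress=True)
t=load("pics/tl.npz")
U=lambda x,y,z:onz(t,125+(x+.5)/12-.5,120+(y+.5)/12-.5,z)
print("guide mid",(U(122,432,.158)+U(500,432,.158))/2, U(122,432,.158),U(500,432,.158))
print("bore R edge",U(405,375,.098)[1]+.013)
print("spindle",onz(t,145.34,140.18,.2267), U(251,241,.2267))
ps=onz(t,118+98.5/3.5-.5,85+76.5/3.5-.5,.241);pi=onz(t,118+207.5/3.5-.5,85+76.5/3.5-.5,.241)
print("posts",ps,pi,"drill y", (ps+pi)[1]/2+.05-.106*.0304)
r=load("pics/t3.npz")
for n,c in (("t3",r),("now",t)):
    g=255-cv2.cvtColor(c["image"],cv2.COLOR_RGB2GRAY).astype(float)
    row=g[149:153,140:176].mean(0).round(0).astype(int);print(n,row.tolist())
E
```

```text
guide mid [0.5814 0.2466 0.158 ] [0.5797 0.2984 0.158 ] [0.583  0.1948 0.158 ]
bore R edge 0.2480176642914677
spindle [0.6125 0.2502 0.2267] [0.6144 0.2499 0.2267]
posts [0.72  0.254 0.241] [0.7234 0.1554 0.241 ] drill y 0.2514376900337208
t3 [39, 39, 40, 46, 54, 62, 68, 74, 82, 90, 97, 104, 109, 108, 94, 77, 72, 80, 90, 96, 105, 125, 149, 170, 184, 190, 189, 173, 135, 96, 72, 65, 65, 66, 67, 68]
now [60, 60, 60, 60, 61, 64, 72, 85, 101, 117, 130, 142, 157, 174, 185, 190, 186, 167, 128, 92, 74, 68, 66, 66, 66, 66, 66, 65, 65, 64, 64, 64, 64, 64, 65, 73]
```

The bore is at about 0.248 and the drill at 0.2505: roughly 2.5 mm short. One tiny jog, then back out along the tool axis.

Emit:
{"method": "drive_tool", "body": {
  "rows": [
    {"tx": 0, "ty": -20, "tz": 0, "twist": 0, "fingers": 70},
    {"tx": 0, "ty": -17, "tz": 0, "twist": 0, "fingers": 70},
    {"tx": 0, "ty": 0, "tz": 0, "twist": 0, "fingers": 70},
    {"tx": 0, "ty": 0, "tz": 0, "twist": 0, "fingers": 70},
    {"tx": 0, "ty": 0, "tz": 0, "twist": 0, "fingers": 70},
    {"tx": 0, "ty": 0, "tz": 0, "twist": 0, "fingers": 70},
    {"tx": 0, "ty": 20, "tz": 0, "twist": 0, "fingers": 70},
    {"tx": 0, "ty": 17, "tz": 0, "twist": 0, "fingers": 70},
    {"tx": 0, "ty": 0, "tz": 0, "twist": 0, "fingers": 70},
    {"tx": 0, "ty": 0, "tz": 0, "twist": 0, "fingers": 70},
    {"tx": 0, "ty": 0, "tz": 0, "twist": 0, "fingers": 70},
    {"tx": 0, "ty": 0, "tz": 0, "twist": 0, "fingers": 70}
  ]
}}

```text
time_s: 18.08
position: [0.6148, -0.2167, 0.1444]
tool_rot: [-180.0, -40.4, -7.6]
ft_force: [-0.4, 0.9, -0.0]
opening: 0.0657
finger_force: 0.0
```

```bash
python3 tr.py; python3 - <<'E'
from h import *
t=load("pics/tl.npz")
g=255-cv2.cvtColor(t["image"],cv2.COLOR_RGB2GRAY).astype(float)
print(g[149:153,150:166].mean(0).round(0).astype(int).tolist())
E
```

```text
moved mm [-1.7 38.7] 0.84
moved mm [-1.7 38.7] 0.97
moved mm [-2.6 37.8] 0.89
18.1333
[132, 146, 162, 176, 186, 188, 176, 144, 103, 77, 70, 68, 66, 66, 66, 66]
```

The bore moved a further 2.1 mm to about 0.250, which is on the drill axis. I'll back out, then check that the tilted tool can reach the lock lever, by fitting the arm geometry to the logged poses.

Emit:
{"method": "drive_tool", "body": {
  "rows": [
    {"tx": 0, "ty": 0, "tz": -15, "twist": 0, "fingers": 70},
    {"tx": 0, "ty": 0, "tz": -30, "twist": 0, "fingers": 70},
    {"tx": 0, "ty": 0, "tz": -35, "twist": 0, "fingers": 70},
    {"tx": 0, "ty": 0, "tz": -35, "twist": 0, "fingers": 70},
    {"tx": 0, "ty": 0, "tz": -35, "twist": 0, "fingers": 0},
    {"tx": 0, "ty": 0, "tz": -10, "twist": 0, "fingers": 0}
  ]
}}

```text
time_s: 18.63
position: [0.5109, -0.2035, 0.2707]
tool_rot: [179.8, -40.7, -7.5]
ft_force: [-0.3, -0.2, 1.1]
opening: 0.0559
finger_force: 0.0
```

```bash
python3 o.py; cat > k.py <<'E'
from h import *
from scipy.optimize import least_squares
np.set_printoptions(precision=3,suppress=True)
D=[([-73.2,17.21,87.17,0,75.67],(.1936,-.5146,.1821)),([-30.64,54.8,13.52,0,108.12],(.7033,-.3742,.3001)),([-15.71,11.73,47.69,-1.29,116.3],(.5033,-.1097,.5363)),
([-9.4,36.8,13.5,-1.7,120.2],(.6686,-.0806,.5263)),([-4.2,34.5,13.5,-2.2,91.5],(.7904,-.0328,.617)),([-37.8,-10.5,68.3,19.1,85.9],(.4673,-.1949,.6189)),
([-34.6,-7.2,112.2,26.7,40.9],(.5129,-.205,.2638)),([-29.2,12.5,107.3,33.6,25.7],(.6083,-.2178,.1546)),([-24.5,12.9,108.2,29.6,22.3],(.6198,-.1814,.145))]
def fk(p,q,s=1):
    a1,L1,L2,ap,d6,d1=p;r=np.radians(q);Rx=lambda a,x:R.from_euler(a,x).as_matrix()
    B=Rx('z',r[0]);A=B@Rx('y',r[1]);F=A@Rx('y',r[2]);W=F@Rx('z',s*r[3])@Rx('y',r[4])
    return B@[a1,0,d1]+A@[0,0,L1]+F@[ap,0,L2]+W@[0,0,d6],W[:,2]
fit={s:least_squares(lambda p:np.concatenate([fk(p,q,s)[0]-x for q,x in D]),[.1,.3,.35,0,.25,.35]) for s in(1,-1)}
s=min(fit,key=lambda k:fit[k].cost);p=fit[s].x
LO=np.array([-173,-45,13.5,-59,0.5]);HI=np.array([173,126,144,239,175])
def ik(x,zd,q0):
    return least_squares(lambda q:np.concatenate([(fk(p,q,s)[0]-x)*10,fk(p,q,s)[1]-zd]),np.clip(q0,LO+.1,HI-.1),bounds=(LO,HI))
if __name__=="__main__":
    print(s,p,fit[s].cost)
    zd=np.array([.643,-.087,-.761]);zd/=np.linalg.norm(zd)
    for x in((.5,-.1,.3),(.45,.2,.3),(.43,.25,.2),(.43,.25,.07),(.42,.2,.07),(.45,.15,.07)):
        for q0 in([-24,10,108,30,30],[10,-10,110,0,40],[20,0,120,-40,30],[20,0,120,100,30]):
            w=ik(np.array(x),zd,q0);print(x,w.x.round(1),round(w.cost,5))
    t=load("pics/t3.npz");T=lambda x,y,z:onz(t,118+(x+.5)/3.5-.5,85+(y+.5)/3.5-.5,z)
    print("boss",T(181,349,.052),"pivot cap",T(173,342,.08),"ball",T(133,418,.088))
E
python3 k.py
```

```text
[-34.6  -8.  112.   26.4  41.6  48.4] [ 0.5109 -0.2035  0.2707]
toolx,y,z [[0.752, -0.099, 0.652], [-0.133, -0.991, 0.002], [0.646, -0.088, -0.758]]
tilt 40.69 az -7.8
1 [-0.022  0.435  0.453  0.044  0.332  0.247] 0.005344739736749003
(0.5, -0.1, 0.3) [-13.9 -16.6 115.1   6.1  41.3] 0.0
(0.5, -0.1, 0.3) [-13.9 -16.6 115.1   6.1  41.3] 0.0
(0.5, -0.1, 0.3) [-13.9 -16.6 115.1   6.1  41.3] 0.0
(0.5, -0.1, 0.3) [-13.9 -16.6 115.1   6.1  41.3] 0.0
(0.45, 0.2, 0.3) [ 44.1 -11.6 111.4 -36.8  58.3] 0.0
(0.45, 0.2, 0.3) [ 44.1 -11.6 111.4 -36.8  58.3] 0.0
(0.45, 0.2, 0.3) [ 44.1 -11.6 111.4 -36.8  58.3] 0.0
(0.45, 0.2, 0.3) [ 44.1 -11.6 111.4 -36.8  58.3] 0.0
(0.43, 0.25, 0.2) [ 52.2  -2.4 117.  -45.3  52.2] 0.0
(0.43, 0.25, 0.2) [ 52.2  -2.4 117.  -45.3  52.2] 0.0
(0.43, 0.25, 0.2) [ 52.2  -2.4 117.  -45.3  52.2] 0.0
(0.43, 0.25, 0.2) [ 52.2  -2.4 117.  -45.3  52.2] 0.0
(0.43, 0.25, 0.07) [ 51.8  11.2 122.9 -59.   40. ] 0.00014
(0.43, 0.25, 0.07) [ 51.8  11.2 122.9 -59.   40. ] 0.00014
(0.43, 0.25, 0.07) [ 51.8  11.2 122.9 -59.   40. ] 0.00014
(0.43, 0.25, 0.07) [ 51.8  11.2 122.9 -59.   40. ] 0.00014
(0.42, 0.2, 0.07) [ 47.    6.  128.5 -59.   36.8] 0.00058
(0.42, 0.2, 0.07) [ 47.    6.  128.5 -59.   36.8] 0.00058
(0.42, 0.2, 0.07) [ 47.    6.  128.5 -59.   36.8] 0.00058
(0.42, 0.2, 0.07) [ 47.    6.  128.5 -59.   36.8] 0.00058
(0.45, 0.15, 0.07) [ 35.7   4.5 129.8 -59.   29.7] 0.00101
(0.45, 0.15, 0.07) [ 35.7   4.5 129.8 -59.   29.7] 0.00101
(0.45, 0.15, 0.07) [ 35.7   4.5 129.8 -59.   29.7] 0.00101
(0.45, 0.15, 0.07) [ 35.7   4.5 129.8 -59.   29.7] 0.00101
boss [0.507 0.198 0.052] pivot cap [0.509 0.201 0.08 ] ball [0.43  0.233 0.088]
```

Emit:
{"method": "drive_tool", "body": {
  "rows": [
    {"tx": -8, "ty": -24, "tz": -5.5, "twist": 0, "fingers": 0},
    {"tx": -8, "ty": -24, "tz": -5.5, "twist": 0, "fingers": 0},
    {"tx": -8, "ty": -24, "tz": -5.5, "twist": 0, "fingers": 0},
    {"tx": -8, "ty": -24, "tz": -5.5, "twist": 0, "fingers": 0},
    {"tx": -8, "ty": -24, "tz": -5.5, "twist": 0, "fingers": 0},
    {"tx": -8, "ty": -24, "tz": -5.5, "twist": 0, "fingers": 0},
    {"tx": -8, "ty": -24, "tz": -5.5, "twist": 0, "fingers": 0},
    {"tx": -8, "ty": -24, "tz": -5.5, "twist": 0, "fingers": 0},
    {"tx": -8, "ty": -24, "tz": -5.5, "twist": 0, "fingers": 0},
    {"tx": -8, "ty": -24, "tz": -5.5, "twist": 0, "fingers": 0},
    {"tx": -8, "ty": -24, "tz": -5.5, "twist": 0, "fingers": 0},
    {"tx": -8, "ty": -24, "tz": -5.5, "twist": 0, "fingers": 0}
  ]
}}

```text
time_s: 19.63
position: [0.4349, 0.0988, 0.2541]
tool_rot: [-180.0, -40.5, -7.6]
ft_force: [1.2, -0.5, -0.6]
opening: 0.0004
finger_force: 0.0
```

```bash
python3 o.py .425 .30 .22
```

```text
[ 19.1 -21.4 124.1 -25.3  42.8 130.1] [0.4349 0.0988 0.2541]
toolx,y,z [[0.754, -0.101, 0.649], [-0.132, -0.991, -0.001], [0.643, -0.085, -0.761]]
tilt 40.47 az -7.5
shift mm [ -49.8 -198.2    2.5]
```

j6 is nearing its limit, so I'll test the twist direction.

Emit:
{"method": "drive_tool", "body": {
  "rows": [
    {"tx": 0, "ty": 0, "tz": 0, "twist": 0.12, "fingers": 0},
    {"tx": 0, "ty": 0, "tz": 0, "twist": 0.12, "fingers": 0}
  ]
}}

```text
time_s: 19.8
position: [0.4349, 0.0995, 0.2537]
tool_rot: [-168.3, -38.9, -25.5]
ft_force: [0.2, -0.0, -0.1]
opening: 0.0004
finger_force: 0.0
```

```bash
python3 o.py .425 .30 .22
```

```text
[ 19.1 -21.3 124.1 -25.1  42.7 143.8] [0.4349 0.0995 0.2537]
toolx,y,z [[0.702, -0.335, 0.628], [-0.307, -0.939, -0.157], [0.643, -0.083, -0.762]]
tilt 40.38 az -7.3
shift mm [ -95.3 -179.8    2.7]
```

Emit:
{"method": "drive_tool", "body": {
  "rows": [
    {"tx": 0, "ty": 0, "tz": 0, "twist": -0.12, "fingers": 0},
    {"tx": 0, "ty": 0, "tz": 0, "twist": -0.12, "fingers": 0},
    {"tx": 0, "ty": 0, "tz": 0, "twist": -0.12, "fingers": 0},
    {"tx": 0, "ty": 0, "tz": 0, "twist": -0.12, "fingers": 0},
    {"tx": 0, "ty": 0, "tz": 0, "twist": -0.12, "fingers": 0},
    {"tx": 0, "ty": 0, "tz": 0, "twist": -0.12, "fingers": 0},
    {"tx": 0, "ty": 0, "tz": 0, "twist": -0.12, "fingers": 0}
  ]
}}

```text
time_s: 20.38
position: [0.4353, 0.0977, 0.2537]
tool_rot: [154.2, -32.2, 34.7]
ft_force: [-0.1, 0.3, 0.2]
opening: 0.0003
finger_force: 0.0
```

```bash
python3 o.py .425 .30 .22
```

```text
[ 18.8 -21.3 124.1 -25.1  42.7  94.9] [0.4353 0.0977 0.2537]
toolx,y,z [[0.696, 0.482, 0.533], [0.322, -0.872, 0.369], [0.642, -0.085, -0.762]]
tilt 40.39 az -7.5
shift mm [  72.4 -192.2    1.9]
```

Emit:
{"method": "drive_tool", "body": {
  "rows": [
    {"tx": 10, "ty": -27.5, "tz": 0, "twist": 0, "fingers": 0},
    {"tx": 10, "ty": -27.5, "tz": 0, "twist": 0, "fingers": 0},
    {"tx": 10, "ty": -27.5, "tz": 0, "twist": 0, "fingers": 0},
    {"tx": 10, "ty": -27.5, "tz": 0, "twist": 0, "fingers": 0},
    {"tx": 10, "ty": -27.5, "tz": 0, "twist": 0, "fingers": 0},
    {"tx": 11, "ty": -27.5, "tz": 1, "twist": 0, "fingers": 0},
    {"tx": 11, "ty": -27, "tz": 1, "twist": 0, "fingers": 0},
    {"tx": 0, "ty": 0, "tz": 0, "twist": 0, "fingers": 0}
  ]
}}

```text
time_s: 21.05
position: [0.4253, 0.3033, 0.219]
tool_rot: [154.3, -32.2, 34.5]
ft_force: [-0.3, 0.2, -0.5]
opening: 0.0004
finger_force: 0.0
```

```bash
python3 o.py .437 .297 .077
```

```text
[ 49.    0.3 111.3 -43.   52.2 134.3] [0.4253 0.3033 0.219 ]
toolx,y,z [[0.697, 0.48, 0.533], [0.321, -0.873, 0.366], [0.642, -0.084, -0.762]]
tilt 40.32 az -7.5
shift mm [-70.6 -42.8 116.3]
```

Emit:
{"method": "drive_tool", "body": {
  "rows": [
    {"tx": 0, "ty": 0, "tz": 0, "twist": -0.12, "fingers": 0},
    {"tx": 0, "ty": 0, "tz": 0, "twist": -0.12, "fingers": 0},
    {"tx": 0, "ty": 0, "tz": 0, "twist": -0.12, "fingers": 0}
  ]
}}

```text
time_s: 21.3
position: [0.4257, 0.2995, 0.2203]
tool_rot: [145.0, -21.6, 54.7]
ft_force: [-0.2, 0.8, -0.2]
opening: 0.0002
finger_force: 0.0
```

```bash
python3 o.py .437 .297 .077
```

```text
[ 48.6  -0.2 111.6 -43.   52.1 113.1] [0.4257 0.2995 0.2203]
toolx,y,z [[0.538, 0.759, 0.368], [0.547, -0.646, 0.533], [0.642, -0.086, -0.762]]
tilt 40.37 az -7.6
shift mm [-48.5 -68.6 116.6]
```

Emit:
{"method": "drive_tool", "body": {
  "rows": [
    {"tx": -7, "ty": -9.8, "tz": 16.7, "twist": 0, "fingers": 0},
    {"tx": -7, "ty": -9.8, "tz": 16.7, "twist": 0, "fingers": 0},
    {"tx": -7, "ty": -9.8, "tz": 16.7, "twist": 0, "fingers": 0},
    {"tx": -7, "ty": -9.8, "tz": 16.7, "twist": 0, "fingers": 0},
    {"tx": -7, "ty": -9.8, "tz": 16.7, "twist": 0, "fingers": 0},
    {"tx": -7, "ty": -9.8, "tz": 16.7, "twist": 0, "fingers": 0},
    {"tx": -7, "ty": -9.8, "tz": 16.7, "twist": 0, "fingers": 0},
    {"tx": 0, "ty": 0, "tz": 0, "twist": 0, "fingers": 0}
  ]
}}

```text
time_s: 21.97
position: [0.4355, 0.2955, 0.0731]
tool_rot: [145.4, -21.5, 54.1]
ft_force: [-0.5, -0.4, -0.5]
opening: 0.0005
finger_force: 0.0
```

```bash
python3 o.py .437 .26 .077
```

```text
[ 47.1  14.3 118.6 -59.5  37.7 135.7] [0.4355 0.2955 0.0731]
toolx,y,z [[0.546, 0.753, 0.367], [0.544, -0.652, 0.528], [0.637, -0.089, -0.766]]
tilt 40.03 az -7.9
shift mm [-24.5  26.    1.1]
```

Emit:
{"method": "drive_tool", "body": {
  "rows": [
    {"tx": -8.8, "ty": 7.4, "tz": 0.4, "twist": 0, "fingers": 0},
    {"tx": -8.8, "ty": 7.4, "tz": 0.4, "twist": 0, "fingers": 0},
    {"tx": -8.8, "ty": 7.4, "tz": 0.4, "twist": 0, "fingers": 0},
    {"tx": -8.8, "ty": 7.4, "tz": 0.4, "twist": 0, "fingers": 0},
    {"tx": -8.8, "ty": 7.4, "tz": 0.4, "twist": 0, "fingers": 0},
    {"tx": -8.8, "ty": 7.4, "tz": 0.4, "twist": 0, "fingers": 0},
    {"tx": 0, "ty": 0, "tz": 0, "twist": 0, "fingers": 0}
  ]
}}

```text
time_s: 22.55
position: [0.4343, 0.2272, 0.0857]
tool_rot: [145.6, -21.5, 54.0]
ft_force: [-0.7, -0.5, 0.4]
opening: 0.0006
finger_force: 0.0
```

```bash
python3 o.py .428 .195 .075
```

```text
[ 39.6   6.6 125.7 -59.6  33.2 129.8] [0.4343 0.2272 0.0857]
toolx,y,z [[0.548, 0.752, 0.366], [0.546, -0.653, 0.525], [0.634, -0.088, -0.768]]
tilt 39.82 az -7.9
shift mm [-31.5  12.    7. ]
```

Emit:
{"method": "drive_tool", "body": {
  "rows": [
    {"tx": -8, "ty": 2.5, "tz": 3.5, "twist": 0, "fingers": 0},
    {"tx": -8, "ty": 2.5, "tz": 3.5, "twist": 0, "fingers": 0},
    {"tx": -8, "ty": 2.5, "tz": 3.5, "twist": 0, "fingers": 0},
    {"tx": -8, "ty": 2.5, "tz": 3.5, "twist": 0, "fingers": 0},
    {"tx": 0, "ty": 0, "tz": 0, "twist": 0, "fingers": 0}
  ]
}}

```text
time_s: 22.97
position: [0.4305, 0.1971, 0.077]
tool_rot: [146.6, -20.9, 53.6]
ft_force: [0.4, 0.0, -0.1]
opening: 0.0004
finger_force: 0.0
```

```bash
python3 o.py .434 .165 .075; python3 - <<'E'
from h import *
from workcell import camera
t=camera("top")
b=cv2.resize(t["image"][140:230,120:220,::-1],(600,540),interpolation=cv2.INTER_CUBIC)
cv2.imwrite("pics/p7.png",b)
E
```

```text
[ 35.6   4.8 128.7 -59.6  30.1 127.2] [0.4305 0.1971 0.077 ]
toolx,y,z [[0.555, 0.752, 0.356], [0.555, -0.653, 0.515], [0.62, -0.088, -0.78]]
tilt 38.74 az -8.1
shift mm [-22.9  21.9   6.5]
```

View pics/p7.png

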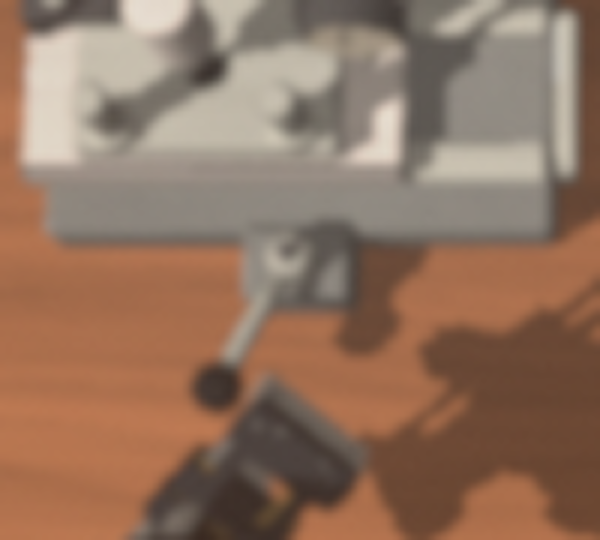

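The lever ball is still at (216,385), unmoved. Compare it with the tool's projection.

```bash
python3 - <<'E'
from h import *
from workcell import observe
t=load("pics/tl.npz");o=observe();M=R.from_euler('xyz',o['tool_rot'],degrees=True).as_matrix();p=o['position']
sc=lambda q:((proj(t,q)-[120,140]+.5)*6-.5).round(0)
for n,v in dict(tcp=[0,0,0],b40=[0,0,-.04],b97=[0,0,-.097],yp=[0,.0885,-.097],ym=[0,-.0885,-.097],fy=[0,.0125,0]).items(): print(n,sc(p+M@v),(p+M@v).round(3))
print("ball",onz(t,120+216.5/6-.5,140+385.5/6-.5,.088),onz(t,120+216.5/6-.5,140+385.5/6-.5,.07), "pivot", onz(t,120+290/6,140+255/6,.08))
E
```

```text
tcp [283. 391.] [0.431 0.198 0.077]
b40 [263. 426.] [0.406 0.201 0.109]
b97 [234. 479.] [0.371 0.206 0.153]
yp [334. 379.] [0.42  0.148 0.199]
ym [139. 575.] [0.322 0.264 0.107]
fy [296. 378.] [0.438 0.19  0.084]
ball [0.43152625 0.23353907 0.088     ] [0.43428562 0.23741228 0.07      ] pivot [0.50820672 0.19662153 0.08      ]
```

The finger passed by without touching, probably lifted over the ball by the j4 limit. I'll lift, go back to the ball's +y side, and step with finer checks.

Emit:
{"method": "drive_tool", "body": {
  "rows": [
    {"tx": 7, "ty": 10, "tz": -16, "twist": 0, "fingers": 0},
    {"tx": 7, "ty": 10, "tz": -16, "twist": 0, "fingers": 0},
    {"tx": 7, "ty": 10, "tz": -16, "twist": 0, "fingers": 0},
    {"tx": 19, "ty": -16, "tz": -2, "twist": 0, "fingers": 0},
    {"tx": 19, "ty": -16, "tz": -2, "twist": 0, "fingers": 0},
    {"tx": 19, "ty": -16, "tz": -2, "twist": 0, "fingers": 0},
    {"tx": 19, "ty": -16, "tz": -2, "twist": 0, "fingers": 0},
    {"tx": 0, "ty": 0, "tz": 0, "twist": 0, "fingers": 0}
  ]
}}

```text
time_s: 23.68
position: [0.4311, 0.302, 0.1386]
tool_rot: [146.6, -21.0, 53.8]
ft_force: [0.7, 0.3, -0.2]
opening: 0.0008
finger_force: 0.0
```

```bash
python3 o.py .441 .275 .07
```

```text
[ 47.6   7.2 115.2 -47.9  44.  121.8] [0.4311 0.302  0.1386]
toolx,y,z [[0.552, 0.753, 0.358], [0.556, -0.652, 0.515], [0.621, -0.084, -0.779]]
tilt 38.83 az -7.7
shift mm [-39.5 -12.2  61.8]
```

Emit:
{"method": "drive_tool", "body": {
  "rows": [
    {"tx": -8, "ty": -4.7, "tz": 15.3, "twist": 0, "fingers": 0},
    {"tx": -8, "ty": -4.7, "tz": 15.3, "twist": 0, "fingers": 0},
    {"tx": -8, "ty": -4.7, "tz": 15.3, "twist": 0, "fingers": 0},
    {"tx": -8, "ty": -4.7, "tz": 15.3, "twist": 0, "fingers": 0},
    {"tx": 0, "ty": 0, "tz": 0, "twist": 0, "fingers": 0}
  ]
}}

```text
time_s: 24.1
position: [0.4399, 0.2796, 0.0666]
tool_rot: [146.6, -20.7, 53.6]
ft_force: [-0.1, -1.3, -0.7]
opening: 0.0005
finger_force: 0.0
```

Emit:
{"method": "drive_tool", "body": {
  "rows": [
    {"tx": -7.5, "ty": 6.5, "tz": 1, "twist": 0, "fingers": 0},
    {"tx": -7.5, "ty": 6.5, "tz": 1, "twist": 0, "fingers": 0},
    {"tx": 0, "ty": 0, "tz": 0, "twist": 0, "fingers": 0}
  ]
}}

```text
time_s: 24.35
position: [0.441, 0.26, 0.0702]
tool_rot: [146.5, -21.0, 53.6]
ft_force: [0.2, -0.1, 0.1]
opening: 0.0004
finger_force: 0.0
```

Emit:
{"method": "drive_tool", "body": {
  "rows": [
    {"tx": -7.5, "ty": 6.5, "tz": 1, "twist": 0, "fingers": 0},
    {"tx": 0, "ty": 0, "tz": 0, "twist": 0, "fingers": 0}
  ]
}}

```text
time_s: 24.52
position: [0.4403, 0.252, 0.07]
tool_rot: [146.7, -21.1, 53.7]
ft_force: [-22.6, 8.3, 8.2]
opening: 0.0003
finger_force: 10.0
```

Emit:
{"method": "drive_tool", "body": {
  "rows": [
    {"tx": -7.5, "ty": 6.5, "tz": 1, "twist": 0, "fingers": 0},
    {"tx": 0, "ty": 0, "tz": 0, "twist": 0, "fingers": 0}
  ]
}}

```text
time_s: 24.68
position: [0.4408, 0.2418, 0.0708]
tool_rot: [146.7, -21.0, 53.7]
ft_force: [-5.1, 3.9, 0.9]
opening: 0.0001
finger_force: 2.3
```

```bash
python3 o.py
```

```text
[ 40.2  10.1 123.6 -59.6  32.6 130.9] [0.4408 0.2418 0.0708]
toolx,y,z [[0.553, 0.752, 0.359], [0.556, -0.654, 0.513], [0.62, -0.084, -0.78]]
tilt 38.75 az -7.7
```

Contact: the lever is being pushed. Follow the arc.

Emit:
{"method": "drive_tool", "body": {
  "rows": [
    {"tx": -8.4, "ty": 4.2, "tz": 0, "twist": 0, "fingers": 0},
    {"tx": -8.4, "ty": 4.2, "tz": 0, "twist": 0, "fingers": 0},
    {"tx": 0, "ty": 0, "tz": 0, "twist": 0, "fingers": 0}
  ]
}}

```text
time_s: 24.93
position: [0.4365, 0.2232, 0.0714]
tool_rot: [146.8, -20.8, 53.5]
ft_force: [-2.8, 0.9, 1.6]
opening: 0.0006
finger_force: 1.0
```

Emit:
{"method": "drive_tool", "body": {
  "rows": [
    {"tx": -8, "ty": 4.5, "tz": 0.5, "twist": 0, "fingers": 0},
    {"tx": -8, "ty": 4.5, "tz": 0.5, "twist": 0, "fingers": 0},
    {"tx": 0, "ty": 0, "tz": 0, "twist": 0, "fingers": 0}
  ]
}}

```text
time_s: 25.18
position: [0.433, 0.2049, 0.0709]
tool_rot: [147.0, -20.6, 53.4]
ft_force: [-2.6, 0.9, 2.3]
opening: 0.0006
finger_force: 1.1
```

```bash
python3 o.py .436 .165 .072; python3 - <<'E'
from h import *
from workcell import camera
t=camera("top");np.savez("pics/tl2.npz",**t)
r=load("pics/t3.npz")
# dark-ball search: mask of dark pixels in lever region
g=cv2.cvtColor(t["image"],cv2.COLOR_RGB2GRAY);g0=cv2.cvtColor(r["image"],cv2.COLOR_RGB2GRAY)
T=g0[199:210,151:161];m=cv2.matchTemplate(g[185:216,140:200],T,cv2.TM_CCOEFF_NORMED);_,q,_,p=cv2.minMaxLoc(m)
print(q,p[0]+140-151,p[1]+185-199)
E
```

```text
[ 36.2   6.5 127.7 -59.6  30.1 128. ] [0.433  0.2049 0.0709]
toolx,y,z [[0.558, 0.751, 0.352], [0.559, -0.654, 0.51], [0.613, -0.088, -0.785]]
tilt 38.27 az -8.1
shift mm [-27.9  28.4   4.5]
0.6372493505477905 16 1
```

The ball is now at about y 0.18, ahead of the finger. Continue to home.

Emit:
{"method": "drive_tool", "body": {
  "rows": [
    {"tx": -7, "ty": 7.1, "tz": 1.2, "twist": 0, "fingers": 0},
    {"tx": -7, "ty": 7.1, "tz": 1.2, "twist": 0, "fingers": 0},
    {"tx": -7, "ty": 7.1, "tz": 1.2, "twist": 0, "fingers": 0},
    {"tx": 0, "ty": 0, "tz": 0, "twist": 0, "fingers": 0}
  ]
}}

```text
time_s: 25.57
position: [0.4356, 0.1751, 0.072]
tool_rot: [147.1, -20.5, 53.3]
ft_force: [-0.4, -0.5, 0.1]
opening: 0.0005
finger_force: 0.1
```

Emit:
{"method": "drive_tool", "body": {
  "rows": [
    {"tx": -6, "ty": 8, "tz": 1.2, "twist": 0, "fingers": 0},
    {"tx": 0, "ty": 0, "tz": 0, "twist": 0, "fingers": 0}
  ]
}}

```text
time_s: 25.73
position: [0.4376, 0.1658, 0.0732]
tool_rot: [147.1, -20.6, 53.3]
ft_force: [-1.2, -0.3, 0.8]
opening: 0.0002
finger_force: 0.7
```

Emit:
{"method": "drive_tool", "body": {
  "rows": [
    {"tx": -3, "ty": 5, "tz": 1, "twist": 0, "fingers": 0},
    {"tx": 0, "ty": 0, "tz": 0, "twist": 0, "fingers": 0}
  ]
}}

```text
time_s: 25.9
position: [0.4394, 0.1606, 0.0738]
tool_rot: [147.1, -20.6, 53.4]
ft_force: [-1.4, 0.3, 1.2]
opening: 0.0004
finger_force: 0.9
```

Emit:
{"method": "drive_tool", "body": {
  "rows": [
    {"tx": -1.5, "ty": 6, "tz": 3, "twist": 0, "fingers": 0},
    {"tx": 0, "ty": 0, "tz": 0, "twist": 0, "fingers": 0}
  ]
}}

```text
time_s: 26.07
position: [0.4435, 0.1548, 0.0737]
tool_rot: [147.1, -20.5, 53.3]
ft_force: [-5.5, -1.4, 2.1]
opening: 0.0008
finger_force: 2.0
```

Emit:
{"method": "drive_tool", "body": {
  "rows": [
    {"tx": -1.5, "ty": 6, "tz": 3, "twist": 0, "fingers": 0},
    {"tx": 0, "ty": 0, "tz": 0, "twist": 0, "fingers": 0}
  ]
}}

```text
time_s: 26.23
position: [0.4472, 0.1502, 0.0735]
tool_rot: [147.2, -20.6, 53.4]
ft_force: [-17.6, 5.8, 8.2]
opening: 0.0006
finger_force: 10.3
```

```bash
python3 o.py
```

```text
[ 26.7   3.3 130.7 -58.6  24.3 119.5] [0.4472 0.1502 0.0735]
toolx,y,z [[0.559, 0.752, 0.351], [0.561, -0.654, 0.507], [0.611, -0.086, -0.787]]
tilt 38.1 az -8.0
```

Emit:
{"method": "drive_tool", "body": {
  "rows": [
    {"tx": -3.5, "ty": 4, "tz": 0.5, "twist": 0, "fingers": 0},
    {"tx": 0, "ty": 0, "tz": 0, "twist": 0, "fingers": 0},
    {"tx": 0, "ty": 0, "tz": 0, "twist": 0, "fingers": 0},
    {"tx": 0, "ty": 0, "tz": 0, "twist": 0, "fingers": 0}
  ]
}}

```text
time_s: 26.57
position: [0.4475, 0.1481, 0.0742]
tool_rot: [147.3, -20.8, 53.6]
ft_force: [-33.0, 26.5, 12.9]
opening: 0.0005
finger_force: 21.2
```

```bash
python3 - <<'E'
from h import *
from workcell import camera
t=camera("top");np.savez("pics/tl3.npz",**t)
b=cv2.resize(t["image"][140:230,120:220,::-1],(600,540),interpolation=cv2.INTER_CUBIC)
cv2.imwrite("pics/p8.png",b)
E
```

```text
(no output)
```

Firm stop: 44 N and only about 2 mm of travel. Back off and check the result numerically (the picture budget is used up).

Emit:
{"method": "drive_tool", "body": {
  "rows": [
    {"tx": 3, "ty": -10, "tz": -3, "twist": 0, "fingers": 0},
    {"tx": 10, "ty": -15, "tz": -10, "twist": 0, "fingers": 0},
    {"tx": 5, "ty": -5, "tz": -30, "twist": 0, "fingers": 0},
    {"tx": 0, "ty": 0, "tz": -35, "twist": 0, "fingers": 0},
    {"tx": 0, "ty": 0, "tz": -35, "twist": 0, "fingers": 0},
    {"tx": 0, "ty": 0, "tz": -30, "twist": 0, "fingers": 0},
    {"tx": 0, "ty": 0, "tz": 0, "twist": 0, "fingers": 0},
    {"tx": 0, "ty": 0, "tz": 0, "twist": 0, "fingers": 0}
  ]
}}

```text
time_s: 27.28
position: [0.3543, 0.1913, 0.1792]
tool_rot: [147.1, -20.8, 53.5]
ft_force: [0.3, 0.7, 0.3]
opening: 0.0003
finger_force: 0.0
```

```bash
python3 o.py; python3 tr.py; python3 - <<'E'
from h import *
t=load("pics/tl.npz");r=load("pics/t3.npz")
g=255-cv2.cvtColor(t["image"],cv2.COLOR_RGB2GRAY).astype(float)
print(g[149:153,150:166].mean(0).round(0).astype(int).tolist())
a=t["image"].astype(int);roi=a[185:216,150:195].max(2)
m=(roi<62).astype(np.uint8);k,l,st,ce=cv2.connectedComponentsWithStats(m)
for i in range(1,k):
    if st[i,4]>3: print(st[i],(ce[i]+[150,185]).round(1))
for an in(200,210,222,228): 
    q=np.radians(an);print(an,proj(t,(.508+.088*np.cos(q),.199+.088*np.sin(q),.088)).round(1))
print("image min rows");print(roi[10:28:1,10:36].tolist())
E
```

```text
[ 43.6 -16.  130.  -40.9  47.8 109.6] [0.3543 0.1913 0.1792]
toolx,y,z [[0.556, 0.752, 0.354], [0.56, -0.654, 0.509], [0.614, -0.085, -0.785]]
tilt 38.3 az -7.8
moved mm [-1.7 38.7] 0.841
moved mm [-1.7 38.7] 0.97
moved mm [-2.1 37.8] 0.891
27.3333
[136, 149, 164, 178, 188, 190, 178, 146, 107, 81, 74, 73, 71, 70, 70, 70]
200 [174.5 206.1]
210 [178.7 204.3]
222 [183.3 201.3]
228 [185.3 199.5]
image min rows
[[167, 167, 167, 168, 169, 169, 170, 169, 169, 169, 170, 171, 171, 171, 171, 172, 181, 192, 192, 176, 154, 143, 146, 151, 158, 163], [167, 166, 166, 167, 167, 167, 167, 166, 166, 166, 166, 167, 168, 168, 167, 166, 170, 183, 192, 182, 153, 125, 116, 120, 128, 140], [169, 169, 169, 169, 168, 168, 168, 168, 167, 167, 166, 167, 167, 166, 166, 165, 166, 173, 179, 169, 138, 102, 85, 84, 91, 105], [172, 172, 173, 172, 172, 172, 171, 172, 170, 171, 170, 170, 169, 169, 169, 167, 168, 167, 161, 141, 110, 83, 70, 66, 68, 77], [170, 171, 172, 172, 172, 172, 172, 172, 172, 172, 171, 171, 171, 171, 171, 170, 169, 164, 148, 118, 89, 73, 68, 68, 65, 67], [165, 167, 167, 167, 167, 167, 167, 168, 16
[... 950 characters left out ...]
178, 177, 178, 177, 176, 177, 176, 175], [177, 176, 176, 176, 176, 176, 175, 176, 176, 177, 178, 177, 178, 178, 178, 179, 179, 178, 178, 178, 177, 179, 179, 179, 179, 178], [179, 179, 179, 179, 179, 178, 177, 177, 177, 177, 177, 177, 176, 177, 177, 178, 178, 178, 178, 177, 177, 178, 179, 180, 179, 179], [184, 183, 183, 182, 182, 182, 181, 181, 180, 180, 180, 180, 179, 179, 178, 178, 179, 178, 178, 177, 177, 177, 177, 178, 178, 178], [187, 187, 187, 186, 186, 186, 185, 185, 184, 184, 184, 184, 183, 183, 183, 183, 182, 182, 180, 180, 180, 179, 180, 179, 179, 179], [188, 188, 188, 188, 188, 187, 186, 186, 186, 186, 185, 185, 185, 185, 185, 185, 185, 184, 183, 182, 182, 182, 181, 181, 181, 181]]
```

The ball is at pixel (183.3,200.2), which matches the home angle of 222°. The bore hasn't shifted and the arm is clear.

```bash
python3 -c "
from workcell import sign_off
print(sign_off())"
```

```text
the job is handed in; nothing more can be done
None
```

The job is handed in: by camera the bore stopped about 0–1.5 mm from the drill point (limit 4 mm), the stick is let go, the lock lever is against its stop, and the arm is clear; the hand-in returned no verdict.

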